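# Scoop and strike off a measure of glue sticks for a kit

### The job

Take the scoop by its handle, scoop a heaped load (at least four) of glue sticks from the low end of the sloping bin and lift it roughly level, then draw the scoop out under the bin's strike bar, so that the bar sweeps the excess off over the lip back into the bin and exactly the three sticks of a level measure stay. Tip these three into the grey tray, leave the other two in the bin, and stand the scoop flat on the desk. Touch the sticks only with the scoop and leave the other things on the desk where they are.

Things in the scene. Friction and masses are not known exactly. Their poses are not given: they have to be found in the camera images.
- bin: Fixed plywood bin, 140 x 108 mm, 96 mm wide inside, side walls 90 mm high. Origin: on the desk under it; x from its low end to its high end (away from the robot at zero yaw), z up. Two plates outside the side walls carry the strike bar. Along each side wall a rail, 14 mm wide, slopes up from the low end; the sticks' ends rest on both. The rails are 68 mm apart.
- bin_low (a point): x = -75, y = 0, z = 21 mm in the bin's frame: where the plane of the rails' tops meets the inner face of the low end wall (wall 6 mm thick, top 66 mm above the desk). From here the rails rise by 25 degrees towards +x. The floor between the rails is parallel, 13 mm deeper (measured square to it), so the scoop's pan fits in below the sticks.
- bin_high (a point): Upper end of the rails, x = 45, y = 0, z = 77 mm in the bin's frame; no wall stands above the floor at this end.
- bin_mid (a point): Middle of the space at the bin's low end where the sticks lie: x = -45, y = 0, z = 55 mm in the bin's frame.
- strike_bar: Fixed aluminium straightedge across the bin, 108 mm long in y, 8 mm thick in x, 24 mm high (a 3 mm top flange reaches to 10 mm on its -x side). Origin: centre of its lower edge, at x = 7, y = 0, z = 132 mm in the bin's frame; same axes as the bin.
- scoop: Loose aluminium scoop, about 160 g, flat underside, with an upright wooden handle block 18 mm (x) by 34 mm (y), z 3 to 135 mm. Origin: underside, below the handle's middle; -x points along the pan to its lip, z up along the handle. The pan is 56 mm wide with a 3 mm floor, open at both sides: sticks lie across it and stick out left and right.
- scoop_pocket (a point): Middle of the pan's pocket, on its floor: x = -140, z = 3 mm in the scoop's frame. Pocket 80 mm long (x -180..-100): exactly three sticks side by side, tops 30 mm above the underside; more heap in the grooves above (centres 40, tops 54 mm above the underside). Rear wall x -100..-97, top 29 mm above the underside.
- scoop_tip (a point): Front edge of the scoop's lip, x = -185.5, z = 0 mm in the scoop's frame. The lip is a low rounded ridge (x -185.5..-180.5), 4.3 mm above the pan's floor, which keeps sticks from rolling off at small tilts; they roll off when the lip is tipped down 40 to 45 degrees.
- kit_tray: Fixed grey open tray, 160 (x) x 150 (y) x 45 mm high, walls and floor 4 mm. Origin: on the desk, under its middle.
- tray_mid (a point): Point 20 mm above the desk over the tray's middle.
- stick0_mid (a point): Middle of a glue stick: round stick 27 mm across, 89 mm long, 35 g, its z axis along its length. The five alike sticks lie across the bin (along the bin's y) at its low end: three side by side on the sloping floor against the low wall, two in the grooves on top of them.
- stick1_mid (a point): Middle of a glue stick: round stick 27 mm across, 89 mm long, 35 g, its z axis along its length. The five alike sticks lie across the bin (along the bin's y) at its low end: three side by side on the sloping floor against the low wall, two in the grooves on top of them.
- stick2_mid (a point): Middle of a glue stick: round stick 27 mm across, 89 mm long, 35 g, its z axis along its length. The five alike sticks lie across the bin (along the bin's y) at its low end: three side by side on the sloping floor against the low wall, two in the grooves on top of them.
- stick3_mid (a point): Middle of a glue stick: round stick 27 mm across, 89 mm long, 35 g, its z axis along its length. The five alike sticks lie across the bin (along the bin's y) at its low end: three side by side on the sloping floor against the low wall, two in the grooves on top of them.
- stick4_mid (a point): Middle of a glue stick: round stick 27 mm across, 89 mm long, 35 g, its z axis along its length. The five alike sticks lie across the bin (along the bin's y) at its low end: three side by side on the sloping floor against the low wall, two in the grooves on top of them.
- stick0: The same stick as point stick0_mid; origin at the middle of its yellow end face, z along it to its red cap.
- stick1: The same stick as point stick1_mid; origin at the middle of its yellow end face, z along it to its red cap.
- stick2: The same stick as point stick2_mid; origin at the middle of its yellow end face, z along it to its red cap.
- stick3: The same stick as point stick3_mid; origin at the middle of its yellow end face, z along it to its red cap.
- stick4: The same stick as point stick4_mid; origin at the middle of its yellow end face, z along it to its red cap.
- stapler: Bystander: black stapler, 34 x 135 x 41 mm, on the desk beyond the bin. Origin: underside.
- tape_roll: Bystander: roll of tape, 92 mm across, 48 mm high, on the desk beyond the bin. Origin: underside.
There are look-alikes about, which are no part of the job. What is shaped like the stick4 but purple is not meant.

How it is judged:
On the way, in this order (a step that is already met when the one before it is completed fails the run):
1. a heap of at least four glue sticks is lifted on the roughly level scoop (z of scoop_tip in the frame of bin above 0.04 m and angle between scoop's own z axis and vertical below 0.35 rad and (distance between each of stick1_mid, stick2_mid, stick3_mid, stick4_mid and scoop_pocket below 0.055 m or distance between each of stick0_mid, stick2_mid, stick3_mid, stick4_mid and scoop_pocket below 0.055 m or distance between each of stick0_mid, stick1_mid, stick3_mid, stick4_mid and scoop_pocket below 0.055 m or distance between each of stick0_mid, stick1_mid, stick2_mid, stick4_mid and scoop_pocket below 0.055 m or distance between each of stick0_mid, stick1_mid, stick2_mid, stick3_mid and scoop_pocket below 0.055 m)), for 0.1 s.
2. the strike bar touches a stick of the heap ((contact force between strike_bar and stick0 above 0.05 N or contact force between strike_bar and stick1 above 0.05 N or contact force between strike_bar and stick2 above 0.05 N or contact force between strike_bar and stick3 above 0.05 N or contact force between strike_bar and stick4 above 0.05 N)), for 0.02 s.
3. a struck measure is on the level scoop: sticks in one layer only, all others back in the bin (z of scoop_tip in the frame of bin above 0.04 m and angle between scoop's own z axis and vertical below 0.35 rad and (distance between stick0_mid and bin_mid below 0.055 m or (distance between stick0_mid and scoop_pocket below 0.055 m and z of stick0_mid in the frame of scoop below 0.03 m)) and (distance between stick1_mid and bin_mid below 0.055 m or (distance between stick1_mid and scoop_pocket below 0.055 m and z of stick1_mid in the frame of scoop below 0.03 m)) and (distance between stick2_mid and bin_mid below 0.055 m or (distance between stick2_mid and scoop_pocket below 0.055 m and z of stick2_mid in the frame of scoop below 0.03 m)) and (distance between stick3_mid and bin_mid below 0.055 m or (distance between stick3_mid and scoop_pocket below 0.055 m and z of stick3_mid in the frame of scoop below 0.03 m)) and (distance between stick4_mid and bin_mid below 0.055 m or (distance between stick4_mid and scoop_pocket below 0.055 m and z of stick4_mid in the frame of scoop below 0.03 m))), for 0.3 s.
At the end, for the whole second after the job is handed in: Exactly three sticks in the grey tray (middles within 80 mm of its middle point), the other two in the bin (within 55 mm of its low-end middle point), all at rest; the scoop stands flat on the desk (underside within 10 mm of it, tilt under 0.1 rad), at rest (((distance between each of stick0_mid, stick1_mid, stick2_mid and tray_mid below 0.08 m and distance between each of stick3_mid, stick4_mid and bin_mid below 0.055 m) or (distance between each of stick0_mid, stick1_mid, stick3_mid and tray_mid below 0.08 m and distance between each of stick2_mid, stick4_mid and bin_mid below 0.055 m) or (distance between each of stick0_mid, stick1_mid, stick4_mid and tray_mid below 0.08 m and distance between each of stick2_mid, stick3_mid and bin_mid below 0.055 m) or (distance between each of stick0_mid, stick2_mid, stick3_mid and tray_mid below 0.08 m and distance between each of stick1_mid, stick4_mid and bin_mid below 0.055 m) or (distance between each of stick0_mid, stick2_mid, stick4_mid and tray_mid below 0.08 m and distance between each of stick1_mid, stick3_mid and bin_mid below 0.055 m) or (distance between each of stick0_mid, stick3_mid, stick4_mid and tray_mid below 0.08 m and distance between each of stick1_mid, stick2_mid and bin_mid below 0.055 m) or (distance between each of stick0_mid, stick4_mid and bin_mid below 0.055 m and distance between each of stick1_mid, stick2_mid, stick3_mid and tray_mid below 0.08 m) or (distance between each of stick0_mid, stick3_mid and bin_mid below 0.055 m and distance between each of stick1_mid, stick2_mid, stick4_mid and tray_mid below 0.08 m) or (distance between each of stick0_mid, stick2_mid and bin_mid below 0.055 m and distance between each of stick1_mid, stick3_mid, stick4_mid and tray_mid below 0.08 m) or (distance between each of stick0_mid, stick1_mid and bin_mid below 0.055 m and distance between each of stick2_mid, stick3_mid, stick4_mid and tray_mid below 0.08 m)) and height (world z) of scoop between -0.01 and 0.01 m and angle between scoop's own z axis and vertical below 0.1 rad and linear speed of scoop below 0.02 m/s and linear speed of each of stick0, stick1, stick2, stick3, stick4 below 0.03 m/s); the robot touches nothing.
It fails at once if a bystander (stapler or tape roll) is shifted by more than 30 mm (distance of any of stapler, tape_roll from where it was at the start of the episode above 0.03 m).
It fails at once if the fingers press on a glue stick with more than 1 N (contact force between the fingers and stick0 above 1 N or contact force between the fingers and stick1 above 1 N or contact force between the fingers and stick2 above 1 N or contact force between the fingers and stick3 above 1 N or contact force between the fingers and stick4 above 1 N).
It also fails if it takes over 72 s, if anything falls off the work surface, if the arm or the gripper's body presses on something with over 40 N, if the wrist force passes 120 N, or if a joint passes its speed limit or range.

### The arm

A 6-joint arm with a two-finger parallel gripper is mounted at the origin on a cart in front of the work surface, level with it; the furniture and walls round the work are solid. World frame = base frame: x ahead of the robot, y to its left, z up, the work surface at z = 0. Lengths are in m, angles in rad, forces in N, time in s.
With the tool pointing down it reaches from about 0.35 to 0.975 m from the base axis. Payload 4.9 kg.
Tool frame: the origin (TCP) lies between the finger pads; the fingertips stand 14 mm ahead of it and the grasp point (between the pads) lies 5 mm behind it (manip.finger_overhang is the distance from the TCP to the fingertips, in m); z points along the fingers, y is the line along which they close (so a half turn about z gives the same grasp; the last joint's range is limited). The gripper opens to 85 mm and grips with 20 to 120 N. Pads are 22 mm wide; open, the fingers measure 114 mm over their backs; the gripper's body (76 mm by 85 mm) begins 54 mm behind the grasp point. The pads swing forward as they close: fully open they stand 13 mm farther back than shut.
Start: joints at [-1.353, 0.053, 1.613, -0, 1.476, -0.119], TCP at [0.207, -0.59, 0.224] pointing down, gripper open.
Joint ranges: [-3.01, 3.01], [-1.01, 2.22], [0.06, 2.58], [-1.02, 4.17], [0.09, 2.62], [-3.14, 3.14]. Speed limits (rad/s): [2.57, 2.57, 3.14, 3.14, 3.14, 3.14].

### API

Orientations are given as a unit quaternion [w, x, y, z].
In Python, from plant import manip, grab_frame gives the robot as it stands.
- The arm moves only by the tool servo_tool, never from a script. Its argument "deltas" is a list that holds one entry, the list of rows, each a list of 5 numbers: the opening in per cent of the stroke, from 0 (shut) to 100 (fully open), then the shift along the world's x, y, z in m, then the turn about the world's z in degrees. A call has exactly 8 rows; each row shifts and turns the commanded pose from where the row before left it; what a row does not reach is not made up. A row lasts 1/10 s, in which the tool goes at most 50 mm and 8.59 degrees, less where a joint would pass 70% of its speed; a pose out of reach is approached as far as the arm can. A call is refused whole if a number of a shift passes 0.05 or a number of a turn 8.59, either way. A call with a gripper value outside its range is refused whole. The fingers move at their own pace and stop on an object; the grip force is fixed at half the most. Time passes only in rows, so rows that do not move let the fingers close, or fill a call up. It gives the time, the measured TCP pose, the force, the opening and the grip force at its end, in the units of the state.
- manip.state(): the state, without advancing time (a new reading comes with each control period).
- grab_frame(name): name is "side" or "top" or "wrist"; returns a dict with "pixels" (400x640x3 uint8, red, green, blue), "z_map" (400x640 float32, m along the optical axis (not along the pixel's ray), 0 where there is no reading), "fx", "fy", "cx", "cy" (pixels), "rvec" (rotation vector, rad) and "tvec" (3), from world to camera coordinates, as OpenCV has them; the wrist camera has in their place "T_tool_cam" (4x4, takes a point from camera to tool coordinates, whose origin is the TCP and whose axes are the flange's). Camera axes: x right, y down, z forward; pixel columns grow to the right and rows downward; lengths in m; the calibration is good to about 2 mm. A picture is of the moment at which its call begins: read the wrist's pose just before it.
- manip.job_done(): hands the job in; it is judged then, once.
The state is a dict: "time": time; "joint_pos": joint angles; "joint_vel": joint speeds; "joint_efforts": joint torques, N m; "tool_pos": TCP position; "tool_rot": TCP orientation; "contact_force": force on the tool from outside, world axes, zero at the start; "ft_torque": the same for the moment, N m; "gripper_width": opening from 0.0 (shut) to 1.0 (fully open); "grasp_force": force on a finger pad.
Only numpy, scipy, OpenCV 4.12 (cv2) and the standard library are available. Lean on these libraries where they do the work, as an engineer would, in place of code of your own. Each camera call takes 0.05 s, during which the arm holds its last target. There are 200 camera calls.

## Working session

There is one attempt and no reset: what is moved stays moved. The work goes in short steps, Python scripts to look and compute and a tool call to move; the robot and the scene stay as the last step left them, time stands still between calls to the robot, and variables do not carry over. Pictures are saved under pics/ and viewed, at most 10 in all, crops included, and the job is handed in when it is done.

Besides the shell and the picture viewer there is one more tool, called after "Call:" by a JSON object that holds its "method" and its "body". servo_tool: Moves the arm, as the interface text tells. Its arguments: {"type":"object","properties":{"deltas":{"type":"array"}},"required":["deltas"]}

```bash
ls; mkdir -p pics
cat > h.py <<'E'
import numpy as np, cv2
from plant import manip, grab_frame
from scipy.spatial.transform import Rotation as R
def cloud(f):
    z=f["z_map"]; v,u=np.mgrid[:z.shape[0],:z.shape[1]]
    p=np.stack([(u-f["cx"])/f["fx"]*z,(v-f["cy"])/f["fy"]*z,z],-1)
    if "rvec" in f:
        return (p-np.ravel(f["tvec"]))@cv2.Rodrigues(np.array(f["rvec"],float))[0]
    s=f["s"]; T=np.array(f["T_tool_cam"]); q=s["tool_rot"]
    p=p@T[:3,:3].T+T[:3,3]
    return p@R.from_quat([q[1],q[2],q[3],q[0]]).as_matrix().T+s["tool_pos"]
def grab(n):
    s=manip.state(); f=grab_frame(n); f["s"]=s; return f,cloud(f)
def save(f,name,crop=None,k=1):
    im=f["pixels"][...,::-1]
    if crop: r0,r1,c0,c1=crop; im=im[r0:r1,c0:c1]
    cv2.imwrite("pics/"+name,cv2.resize(im,None,fx=k,fy=k,interpolation=cv2.INTER_CUBIC))
E
python3 - <<'E'
from h import *
ims=[]
for n in("top","side"):
    f,c=grab(n); np.savez("%s0.npz"%n,c=c,p=f["pixels"]); ims.append(f["pixels"])
    R_=cv2.Rodrigues(np.array(f["rvec"],float))[0]; print(n,-R_.T@np.ravel(f["tvec"]),R_[2],f["fx"])
    save(f,n+"0.png")
s=manip.state();print(s["tool_pos"],s["tool_rot"],s["contact_force"],s["gripper_width"])
E
```

```text
pics
top [ 0.26324244 -0.03950235  1.45787839] [ 0.19314504  0.025189   -0.98084683] 512.6365964522344
side [-0.00697524  0.91351263  0.83477337] [ 0.40914767 -0.72802256 -0.55007394] 482.8536338139549
[ 0.20640941 -0.58931184  0.22308253] [-9.36330359e-04  9.85856525e-01  1.67588885e-01 -2.99208424e-05] [ 0.45946806 -0.13481297  0.04209225] 1.0046941887775835
```

View pics/top0.png

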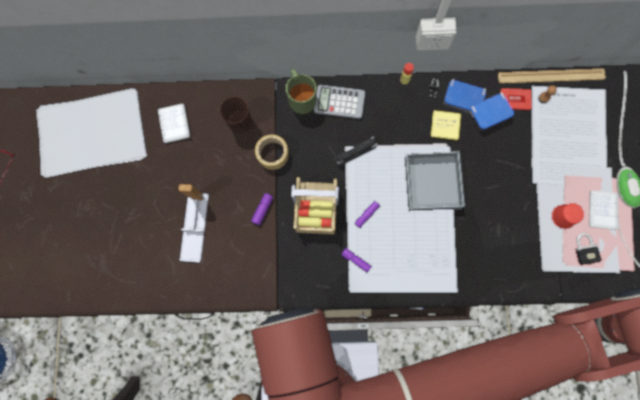

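View pics/side0.png

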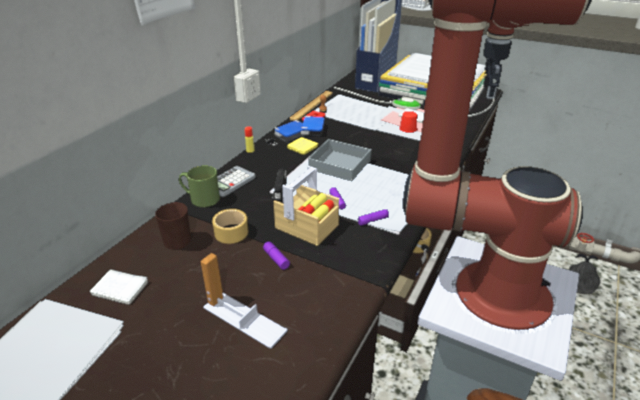

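Top view: bin (316,207) with bar (315,192), scoop handle (187,188) with lip (190,262), tray (435,180), stapler (357,150), tape roll (272,152). Possible mistakes for a stick: purple ones at (262,209), (367,213), (356,261) and an upright one at (407,73), none of them in the bin. The red/yellow five in the bin at (316,213) are meant.

Run:
```python
from h import *
d=np.load("top0.npz"); c=d["c"]; p=d["p"].astype(int); ds=np.load("side0.npz"); cs=ds["c"]; ps=ds["p"].astype(int)
def rect(m,name):
    q=c[m]; r=cv2.minAreaRect(q[:,:2].astype(np.float32)*1000); print(name,m.sum(),np.round(r[0],1),np.round(r[1],1),round(r[2],1),"z",np.round(np.percentile(q[:,2],[2,50,98]),4))
U,V=np.meshgrid(np.arange(640),np.arange(400)); z=c[...,2]
def box(u0,u1,v0,v1): return (U>=u0)&(U<=u1)&(V>=v0)&(V<=v1)
mn=p.min(-1); 
rect(box(286,346,178,205)&(z>.13)&(z<.2),"bar top")
rect(box(286,346,175,240)&(z>.06),"bin all")
rect(box(400,470,145,215)&(z>.035)&(z<.06),"tray rim")
rect(box(170,215,194,268)&(mn>150)&(z<.02),"scoop pan")
rect(box(170,215,178,200)&(z>.1),"handle top")
rect(box(250,292,130,170)&(z>.03),"tape"); rect(box(335,380,135,165)&(z>.025),"stapler")
# desk level check
print(np.median(z[box(240,270,230,280)]))
# profile across bin in x at mid column
for v in range(176,240,3): print(v,np.round(c[v,316],3),p[v,316],end=";")
f,_=grab("top")
save(f,"crop0.png",(170,275,170,350),4)
```

```text
bar top 276 [543.7  -3. ] [117.5  31.7] 86.2 z [0.1439 0.1555 0.1604]
bin all 1686 [430.3   3.2] [118.5 328.5] 86.6 z [0.0612 0.084  0.1598]
tray rim 434 [ 591.1 -338.1] [162.  151.2] 0.9 z [0.0356 0.0431 0.0499]
scoop pan 1151 [483.5 353.6] [ 61.8 197.5] 84.0 z [-0.0041  0.0028  0.0175]
handle top 133 [428.  154.1] [507.5  30. ] 53.0 z [0.1018 0.132  1.4579]
tape 324 [506.6  35.7] [504.6  87.3] 25.1 z [0.0315 0.0454 1.4579]
stapler 323 [508.3 -64.5] [102.3 481.8] 72.2 z [0.0286 0.0403 0.8371]
-0.00033585990606925715
176 [ 0.624 -0.005 -0.002] [40 39 39];179 [ 0.614 -0.004 -0.001] [45 41 43];182 [ 0.607 -0.004 -0.006] [107  99  77];185 [ 0.582 -0.005  0.06 ] [184 169 133];188 [ 0.574 -0.005  0.057] [185 171 138];191 [ 0.545 -0.007  0.155] [219 222 229];194 [ 0.536 -0.007  0.157] [218 221 230];197 [ 0.552 -0.004  0.043] [202 189 155];200 [ 0.542 -0.004  0.049] [193 185 131];203 [ 0.528 -0.005  0.078] [232 229 152];206 [ 0.518 -0.004  0.083] [173 170 105];209 [ 0.509 -0.004  0.09 ] [191 187 117];212 [ 0.5   -0.004  0.093] [233 229 152];215 [ 0.492 -0.004  0.09 ] [193 190 118];218 [ 0.486 -0.003  0.076] [211 207 133];221 [ 0.477 -0.003  0.085] [236 232 154];224 [ 0.47  -0.003  0.077] [207 203 129];227 [ 0.465 -0.002  0.051] [161 153 106];230 [ 0.455 -0.002  0.064] [170 155 121];233 [ 0.455 -0.     0.002] [76 69 54];236 [ 0.446 -0.     0.003] [32 33 32];239 [ 0.438  0.    -0.004] [34 30 32];
```

View pics/crop0.png

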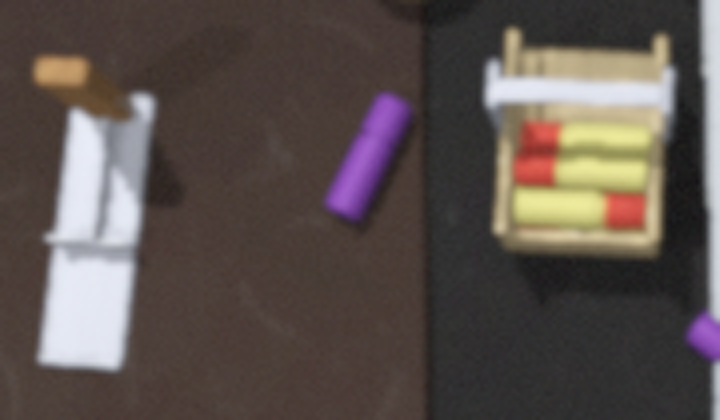

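Crop: handle block top at crop (62,72), pan's lip at (80,360), the five red/yellow sticks in the bin (580,175) with the bar above at (580,92); the purple one (368,155) is not ours.

Run:
```python
from h import *
d=np.load("top0.npz"); c=d["c"]; p=d["p"].astype(int); z=c[...,2]; ds=np.load("side0.npz"); cs=ds["c"].reshape(-1,3); ps=ds["p"].reshape(-1,3).astype(int)
x,y=c[...,0],c[...,1]; mn=p.min(-1)
def fit(m,name):
    q=c[m]; r=cv2.minAreaRect(q[:,:2].astype(np.float32)*1000); a=np.cov(q[:,:2].T); w,v=np.linalg.eigh(a)
    print(name,m.sum(),np.round(r[0],1),np.round(r[1],1),round(r[2],1),"pca yaw",round(np.degrees(np.arctan2(v[1,1],v[0,1])),1),"z",np.round(np.percentile(q[:,2],[5,50,95]),4))
def reg(x0,x1,y0,y1,z0,z1): return (x>x0)&(x<x1)&(y>y0)&(y<y1)&(z>z0)&(z<z1)
fit(reg(.37,.62,.28,.42,-.01,.025)&(mn>140),"pan")
fit(reg(.4,.7,.28,.45,.12,.15)&(p[...,0]-p[...,2]>50),"handle top")
fit(reg(.4,.65,-.07,.07,.146,.17)&(mn>170),"bar")
L=reg(.42,.62,.02,.08,.08,.1)&(p[...,0]-p[...,2]<70)&(p[...,0]-p[...,2]>20); fit(L,"wallL")
L=reg(.42,.62,-.08,-.035,.08,.1)&(p[...,0]-p[...,2]<70)&(p[...,0]-p[...,2]>20); fit(L,"wallR")
fit(reg(.42,.47,-.06,.06,.058,.073),"lowwall")
fit(reg(.4,.6,.03,.15,.03,.06)&False|reg(.55,.75,.02,.2,.03,.06),"tape"); fit(reg(.5,.75,-.2,-.07,.025,.06),"stapler")
# side camera
m=(cs[:,0]>.4)&(cs[:,0]<.65)&(cs[:,1]>.28)&(cs[:,1]<.45)&(cs[:,2]>.02)&(cs[:,2]<.15)&(ps[:,0]-ps[:,2]>60)
q=cs[m]; print("handle side",m.sum(),q.mean(0),np.percentile(q,[2,98],axis=0).round(4).tolist())
t=q[:,2]>.128; r=cv2.minAreaRect(q[t][:,:2].astype(np.float32)*1000); print("top face",t.sum(),r)
```

```text
pan 1236 [483.8 355.5] [ 65.9 198.4] 84.4 pca yaw 173.7 z [-0.0027  0.0028  0.0153]
handle top 96 [569.8 342.2] [32.9 18.5] 83.3 pca yaw 85.6 z [0.1238 0.1335 0.1382]
bar 259 [543.9  -3.1] [117.5  27.3] 86.7 pca yaw 86.0 z [0.1517 0.1556 0.16  ]
wallL 106 [528.4  46.7] [ 11.6 137.8] 86.1 pca yaw 175.6 z [0.0824 0.0888 0.0936]
wallR 101 [522.7 -47.2] [ 18.  138.3] 84.3 pca yaw 175.4 z [0.0849 0.0888 0.0948]
lowwall 105 [461.8   6.1] [99.  16.1] 89.8 pca yaw 87.0 z [0.061  0.0662 0.0711]
tape 343 [641.6  96.3] [202.6 124.1] 9.5 pca yaw -147.9 z [0.0331 0.0456 0.0531]
stapler 366 [ 611.1 -155. ] [203.3 118.9] 22.0 pca yaw -172.4 z [0.026  0.039  0.0444]
handle side 663 [0.56505691 0.34806378 0.08714501] [[0.5595, 0.3297, 0.0234], [0.5776, 0.3609, 0.1367]]
top face 118 ((569.0059204101562, 343.3289794921875), (34.15443420410156, 18.23782730102539), 86.96382904052734)
```

Call:
{"method": "servo_tool", "body": {"deltas": [[[100, 0.015, 0.039, 0, -1.1], [100, 0.015, 0.039, 0, -1.1], [100, 0.015, 0.039, 0, -1.1], [100, 0.015, 0.039, 0, -1.1], [100, 0.015, 0.039, 0, -1.1], [100, 0.015, 0.039, 0, -1.1], [100, 0.015, 0.039, 0, -1.1], [100, 0.015, 0.039, 0, -1.1]]]}}

```text
time: 0.95
tool_pos: [0.3267, -0.2762, 0.2239]
tool_rot: [-0.0, 0.996, 0.091, 0.0]
contact_force: [0.5, -1.1, 0.5]
gripper_width: 1.004
grasp_force: 0.0
```

Call:
{"method": "servo_tool", "body": {"deltas": [[[100, 0.015, 0.039, 0, -1.1], [100, 0.015, 0.039, 0, -1.1], [100, 0.015, 0.039, 0, -1.1], [100, 0.015, 0.039, 0, -1.1], [100, 0.015, 0.039, 0, -1.1], [100, 0.015, 0.039, 0, -1.1], [100, 0.015, 0.039, 0, -1.1], [100, 0.015, 0.039, 0, -1.1]]]}}

```text
time: 1.75
tool_pos: [0.4467, 0.036, 0.2241]
tool_rot: [0.0, 1.0, 0.015, 0.0]
contact_force: [0.3, -0.3, 0.4]
gripper_width: 1.0
grasp_force: 0.0
```

Call:
{"method": "servo_tool", "body": {"deltas": [[[100, 0.015, 0.039, 0, -1.1], [100, 0.015, 0.039, 0, -1.1], [100, 0.015, 0.039, 0, -1.1], [100, 0.015, 0.039, 0, -1.1], [100, 0.015, 0.039, 0, -1.1], [100, 0.015, 0.039, 0, -1.1], [100, 0.015, 0.039, 0, -1.1], [100, 0, 0, 0, 0]]]}}

```text
time: 2.55
tool_pos: [0.5518, 0.3108, 0.2227]
tool_rot: [-0.0, 0.999, -0.051, -0.001]
contact_force: [-0.6, -0.6, -1.2]
gripper_width: 0.998
grasp_force: 0.0
```

Run:
```python
from h import *
f,c=grab("wrist"); p=f["pixels"].astype(int); z=c[...,2]
m=(p[...,0]-p[...,2]>50)&(z>.12)&(z<.15)&(c[...,0]>.5)&(c[...,0]<.62)&(c[...,1]>.28)&(c[...,1]<.4); q=c[m]
r=cv2.minAreaRect(q[:,:2].astype(np.float32)*1000); print("handle",m.sum(),r,np.percentile(q[:,2],[5,50,95]))
m=(p.min(-1)>120)&(z>-.01)&(z<.012)&(c[...,0]<.62)&(c[...,0]>.3)&(c[...,1]>.25); q=c[m]
if m.sum()>50: print("pan",m.sum(),cv2.minAreaRect(q[:,:2].astype(np.float32)*1000))
s=f["s"];print(s["tool_pos"])
save(f,"w1.png")
```

```text
handle 877 ((571.9052734375, 341.8542785644531), (33.84843063354492, 17.1958065032959), 84.08793640136719) [0.12473522 0.13348151 0.13478377]
pan 4086 ((482.3918762207031, 352.6106872558594), (59.16646194458008, 203.51768493652344), 84.0121078491211)
[0.55177623 0.31080569 0.22271251]
```

View pics/w1.png

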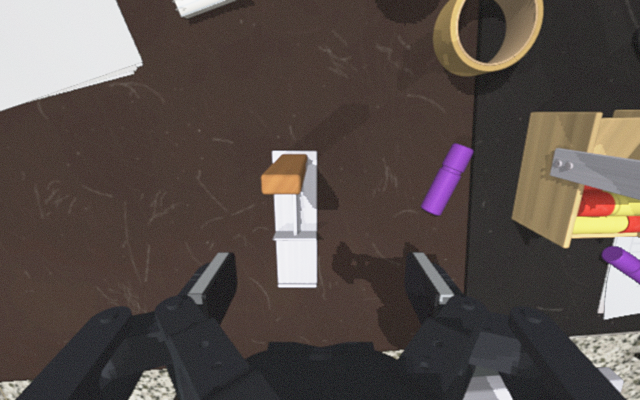

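Wrist view: handle block at (285,175), pan below it down to (297,287); fingers aligned with it (left/right). Centre it and grip.

Call:
{"method": "servo_tool", "body": {"deltas": [[[100, 0.01, 0.0155, 0, 0], [100, 0.01, 0.0155, 0, 0], [100, 0, 0, 0, 0], [100, 0, 0, -0.03, 0], [100, 0, 0, -0.03, 0], [100, 0, 0, -0.03, 0], [100, 0, 0, -0.0275, 0], [100, 0, 0, 0, 0]]]}}

```text
time: 3.4
tool_pos: [0.5678, 0.3352, 0.1013]
tool_rot: [0.002, 0.999, -0.053, -0.004]
contact_force: [-0.6, 0.7, -0.1]
gripper_width: 0.998
grasp_force: 0.0
```

Call:
{"method": "servo_tool", "body": {"deltas": [[[0, 0, 0, 0, 0], [0, 0, 0, 0, 0], [0, 0, 0, 0, 0], [0, 0, 0, 0, 0], [0, 0, 0, 0, 0], [0, 0, 0, 0, 0], [0, 0, 0, 0, 0], [0, 0, 0, 0, 0]]]}}

```text
time: 4.2
tool_pos: [0.5731, 0.339, 0.1093]
tool_rot: [-0.001, 0.999, -0.052, 0.002]
contact_force: [0.7, 1.5, 6.2]
gripper_width: 0.38
grasp_force: 60.4
```

Call:
{"method": "servo_tool", "body": {"deltas": [[[0, 0, 0, 0.02, 0], [0, 0, 0, 0.035, 0], [0, 0, 0, 0.04, 0], [0, 0, 0, 0.04, 0], [0, 0, 0, 0.04, 0], [0, 0, 0, 0.04, 0], [0, 0, 0, 0, 0], [0, 0, 0, 0, 0]]]}}

```text
time: 5.0
tool_pos: [0.5717, 0.3382, 0.3223]
tool_rot: [-0.0, 0.999, -0.052, 0.001]
contact_force: [0.2, 0.4, -2.0]
gripper_width: 0.383
grasp_force: 59.8
```

```bash
cat >> h.py <<'E'
B=np.array([.538,-.0015]); YAW=np.radians(-4.2)
def tobin(q):
    d=q[...,:2]-B; cs,sn=np.cos(YAW),np.sin(YAW)
    return np.stack([d[...,0]*cs+d[...,1]*sn,-d[...,0]*sn+d[...,1]*cs,q[...,2]],-1)
def handle(f,c,r=.12):
    """wooden handle in a view: side-cam orange mask near the tool -> points, main axis tilt about scoop y"""
    p=f["pixels"].astype(int); t=f["s"]["tool_pos"]
    m=(p[...,0]-p[...,2]>60)&(p[...,0]>p[...,1]*1.25)&(p[...,1]>40)&(np.linalg.norm(c-t,axis=-1)<r)
    return m
E
python3 - <<'E'
from h import *
s=manip.state(); print(s["tool_pos"],s["contact_force"],s["ft_torque"])
f,c=grab("side"); m=handle(f,c); q=c[m]; print(m.sum(),q.mean(0)); 
V,U=np.nonzero(m); print(U.min(),U.max(),V.min(),V.max())
t=s["tool_pos"];v0,u0=V.min(),U.min(); cv=int(V.mean());cu=int(U.mean()); 
save(f,"s2.png",(max(cv-90,0),cv+110,max(cu-100,0),cu+140),3)
d=np.load("top0.npz"); cc=d["c"]
for n,(u0,u1,v0,v1) in dict(mug=(286,318,72,114),cup=(220,250,98,130),stap=(335,380,136,163),tape=(254,290,134,170)).items():
    q=cc[v0:v1,u0:u1].reshape(-1,3); q=q[(q[:,2]>.02)&(q[:,2]<.3)]; print(n,np.percentile(q,[3,97],axis=0).round(3).tolist())
E
```

```text
[0.57168682 0.33817421 0.3223013 ] [ 0.15755704  0.39020857 -1.99446444] [ 0.00782261 -0.11706952 -0.04178254]
869 [0.56342718 0.34448245 0.29089856]
190 210 169 230
mug [[0.816, -0.008, 0.027], [0.899, 0.069, 0.097]]
cup [[0.759, 0.183, 0.024], [0.836, 0.257, 0.102]]
stap [[0.659, -0.175, 0.029], [0.716, -0.067, 0.046]]
tape [[0.648, 0.081, 0.022], [0.734, 0.164, 0.052]]
```

View pics/s2.png

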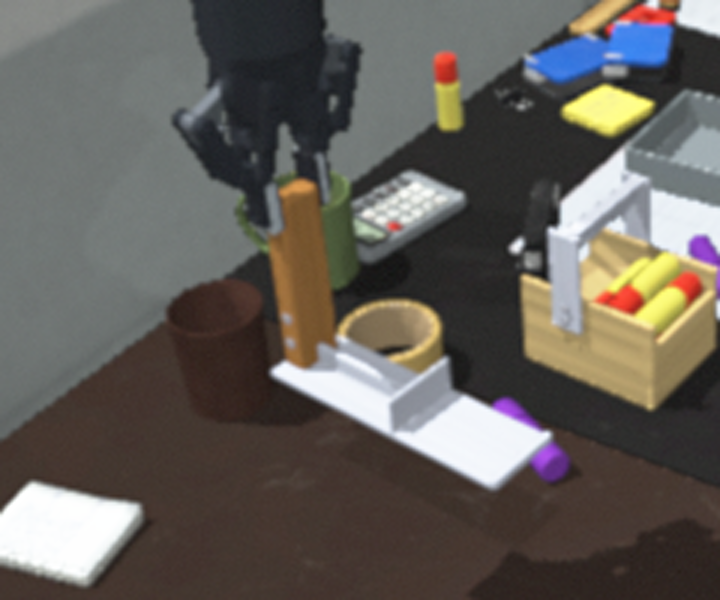

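Call:
{"method": "servo_tool", "body": {"deltas": [[[0, 0.0175, -0.0355, 0, 0.2], [0, 0.0175, -0.0355, 0, 0.2], [0, 0.0175, -0.0355, 0, 0.2], [0, 0.0175, -0.0355, 0, 0.2], [0, 0.0175, -0.0355, 0, 0.2], [0, 0.0175, -0.0355, 0, 0.2], [0, 0.0175, -0.0355, 0, 0.2], [0, 0.0175, -0.0355, 0, 0.2]]]}}

```text
time: 5.85
tool_pos: [0.7109, 0.0526, 0.3175]
tool_rot: [0.0, 0.999, -0.038, -0.003]
contact_force: [1.3, 0.6, -2.0]
gripper_width: 0.381
grasp_force: 60.0
```

Call:
{"method": "servo_tool", "body": {"deltas": [[[0, 0.0175, -0.0355, 0, 0.1], [0, 0.0175, -0.0355, 0, 0.1], [0, 0, 0, 0, 0], [0, 0, 0, 0, 0], [0, 0, 0, 0, 0], [0, 0, 0, 0, 0], [0, 0, 0, 0, 0], [0, 0, 0, 0, 0]]]}}

```text
time: 6.65
tool_pos: [0.7464, -0.0159, 0.322]
tool_rot: [-0.0, 0.999, -0.036, 0.0]
contact_force: [0.5, 0.3, -1.4]
gripper_width: 0.382
grasp_force: 60.2
```

```bash
cat >> h.py <<'E'
def line(q):
    m=q.mean(0); return m,np.linalg.svd(q-m,full_matrices=False)[2][0]
def report(name=None):
    """side view: handle axis tilt (deg, + = lip down), pan points in bin frame (mm)"""
    f,c=grab("side"); b=tobin(c)*1000; p=f["pixels"].astype(int); t=tobin(np.array(f["s"]["tool_pos"]))*1000
    m=handle(f,c,.16); q=b[m]; mm,a=line(q); a=a*np.sign(a[2])
    print("tcp bin",t.round(1),"F",np.round(f["s"]["contact_force"],1),"tau",np.round(f["s"]["ft_torque"],2))
    print("handle n",m.sum(),"tilt",round(np.degrees(np.arctan2(-a[0],a[2])),1),"roll",round(np.degrees(np.arctan2(a[1],a[2])),1),"mean",mm.round(1))
    if name: save(f,name,(110,300,180,420),3)
    return f,b,p,t
E
python3 - <<'E'
from h import *
f,b,p,t=report("s3.png")
w=(p.min(-1)>120)&(p.max(-1)-p.min(-1)<45)&(b[...,0]<t[0]-15)&(b[...,0]>t[0]-195)&(abs(b[...,1]-t[1])<40)&(b[...,2]<t[2]-60)&(b[...,2]>t[2]-220)
q=b[w]; print(w.sum())
q=q[np.abs(q[:,2]-np.median(q[:,2]))<15]
A=np.c_[q[:,:2],np.ones(len(q))]; k=np.linalg.lstsq(A,q[:,2],rcond=None)[0]; print("pan plane",k, "x range",np.percentile(q[:,0],[1,99]),"y",np.percentile(q[:,1],[1,99]))
# bar & bin as seen by side
print(np.degrees(np.arctan(k[:2])))
E
```

```text
tcp bin [208.9   0.9 322. ] F [ 0.5  0.3 -1.4] tau [ 0.01 -0.09  0.01]
handle n 437 tilt 0.1 roll -5.5 mean [199.9   8.  288.5]
762
pan plane [ 2.92764222e-02 -2.51537393e-02  2.16196130e+02] x range [ 21.05418404 191.64217463] y [-23.9598956   33.87629123]
[ 1.67693643 -1.44089926]
```

View pics/s3.png

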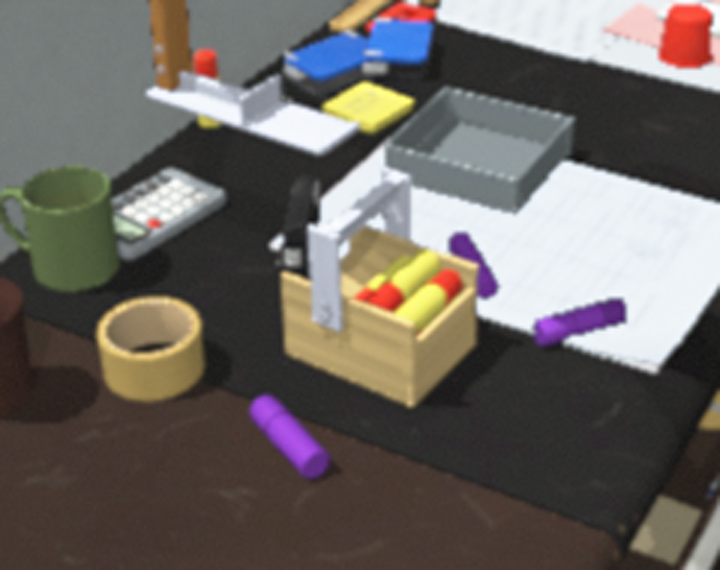

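Side view: scoop held level (pan at (260,115)) beyond and above the bin (375,330); tray (480,150), bystanders untouched. Check lateral alignment of pan to bin in the top view.

Run:
```python
from h import *
f,c=grab("top"); p=f["pixels"].astype(int); b=tobin(c)*1000; mn=p.min(-1); neu=p.max(-1)-mn<40
x,y,z=b[...,0],b[...,1],b[...,2]
def ext(m,n):
    q=b[m]; r=cv2.minAreaRect(q[:,:2].astype(np.float32)); print(n,m.sum(),np.round(r[0],1),np.round(r[1],1),round(r[2],1),"y",np.percentile(q[:,1],[2,98]).round(1),"x",np.percentile(q[:,0],[2,98]).round(1),"z",np.median(q[:,2]).round(1))
ext((mn>120)&neu&(z>205)&(z<228)&(x>10)&(x<115)&(abs(y)<50),"pan")
ext((mn>120)&neu&(z>145)&(z<168)&(abs(x)<30)&(abs(y)<70),"bar")
wood=(p[...,0]-p[...,2]>20)&(p[...,0]-p[...,2]<75)&(z>82)&(z<97)&(x>-85)&(x<-15)
ext(wood&(y>38)&(y<65),"wallL"); ext(wood&(y<-38)&(y>-65),"wallR")
ext((z>50)&(z<75)&(x>-95)&(x<-70)&(abs(y)<60),"low")
```

```text
Traceback (most recent call last):
IndexError: index -1 is out of bounds for axis 0 with size 0
```

Run:
```python
from h import *
f,c=grab("side"); p=f["pixels"].astype(int); b=tobin(c)*1000; mn=p.min(-1); neu=p.max(-1)-mn<45
x,y,z=b[...,0],b[...,1],b[...,2]
def ext(m,n):
    q=b[m]
    if len(q)<5: print(n,"none");return
    r=cv2.minAreaRect(q[:,:2].astype(np.float32)); print(n,m.sum(),np.round(r[0],1),np.round(r[1],1),round(r[2],1),"y",np.percentile(q[:,1],[2,98]).round(1),"x",np.percentile(q[:,0],[2,98]).round(1),"z",np.median(q[:,2]).round(1))
ext((mn>120)&neu&(z>210)&(z<224)&(x>10)&(x<110)&(abs(y)<60),"pan")
ext((mn>120)&neu&(z>153)&(z<163)&(abs(x)<30)&(abs(y)<70),"bartop")
wood=(p[...,0]-p[...,2]>20)&(p[...,0]-p[...,2]<95)&(p[...,0]-p[...,1]<45)
ext(wood&(z>86)&(z<95)&(y>44)&(y<65)&(x<-15)&(x>-90),"wallLtop"); ext(wood&(z>86)&(z<95)&(y<-38)&(y>-65)&(x<-15)&(x>-90),"wallRtop")
ext(wood&(z>63)&(z<70)&(x>-95)&(x<-65)&(abs(y)<60),"lowtop")
s=wood&(z>15)&(z<85)&(y>40)&(y<70)&(x>-90)&(x<70); ext(s,"left outer face")
q=b[s]; k=np.polyfit(q[:,0],q[:,1],1); print(k, np.degrees(np.arctan(k[0])))
s=wood&(z>10)&(z<60)&(x>-100)&(x<-70)&(abs(y)<52); q=b[s]; k=np.polyfit(q[:,1],q[:,0],1); print("low face x",k)
```

```text
pan 402 [64.6  2.4] [62.3 89.9] 89.7 y [-23.2  31.9] x [ 21.  107.9] z 216.7
bartop 169 [5.5 0.9] [121.2  29.3] 89.6 y [-58.1  58.8] x [-7.3 16.6] z 156.1
wallLtop 41 [-50.4  53. ] [65.6  6.5] 0.3 y [49.8 56.1] x [-82.9 -18.5] z 89.3
wallRtop 51 [-48.9 -49.7] [66.8 15.7] 1.0 y [-56.5 -41.9] x [-81.1 -16.5] z 88.6
lowtop 88 [-77.1  -0.9] [110.9  15.4] 88.1 y [-51.9  54. ] x [-84.2 -68.6] z 66.2
left outer face 838 [-13.   51.8] [142.1  15.6] 3.1 y [45.4 55.5] x [-82.1  54.5] z 47.1
[7.01874012e-03 5.20010756e+01] 0.402137582902189
low face x [ 2.11516358e-02 -8.16552478e+01]
```

Call:
{"method": "servo_tool", "body": {"deltas": [[[0, 0, -0.002, -0.033, 0], [0, 0, 0, -0.033, 0], [0, 0, 0, -0.032, 0], [0, 0, 0, 0, 0], [0, -0.016, 0.001, 0, 0], [0, -0.017, 0.001, 0, 0], [0, 0, 0, 0, 0], [0, 0, 0, 0, 0]]]}}

```text
time: 7.6
tool_pos: [0.7145, -0.0169, 0.226]
tool_rot: [0.0, 0.999, -0.037, 0.002]
contact_force: [0.2, 0.1, -0.5]
gripper_width: 0.381
grasp_force: 60.3
```

Call:
{"method": "servo_tool", "body": {"deltas": [[[0, 0, 0, 0.01, 0], [0, -0.005, 0.0005, 0.007, 0], [0, -0.005, 0.0005, 0.007, 0], [0, -0.0055, 0.0005, 0.0065, 0], [0, -0.0055, 0.0005, 0.0065, 0], [0, 0, 0, 0, 0], [0, 0, 0, 0, 0], [0, 0, 0, 0, 0]]]}}

```text
time: 8.4
tool_pos: [0.6926, -0.015, 0.2608]
tool_rot: [0.0, 0.999, -0.037, 0.0]
contact_force: [0.3, 0.2, -3.7]
gripper_width: 0.381
grasp_force: 60.4
```

Run:
```python
from h import *
report("s4.png")
```

```text
tcp bin [155.2  -2.1 260.8] F [ 0.3  0.2 -3.7] tau [-0.04 -0.45 -0.02]
handle n 365 tilt 8.2 roll -5.0 mean [155.9   4.2 227. ]
```

View pics/s4.png

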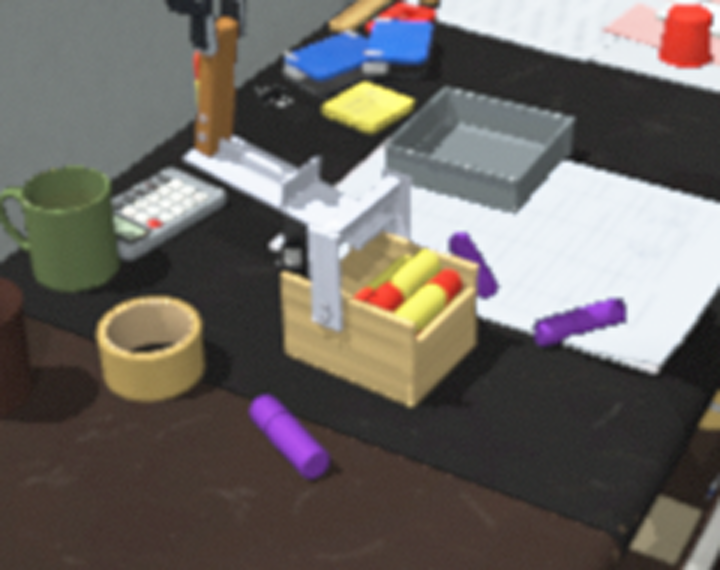

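Side view: pan's lip is under the bar (330,200) and the scoop is turning lip-down in the grip (handle leans at (215,90)). Continue to 25°.

Call:
{"method": "servo_tool", "body": {"deltas": [[[0, -0.006, 0.0005, 0.006, 0], [0, -0.006, 0.0005, 0.006, 0], [0, -0.0065, 0.0005, 0.0055, 0], [0, -0.0065, 0.0005, 0.0055, 0], [0, -0.007, 0.0005, 0.005, 0], [0, -0.007, 0.0005, 0.005, 0], [0, -0.004, 0, 0.0025, 0], [0, 0, 0, 0, 0]]]}}

```text
time: 9.25
tool_pos: [0.6495, -0.0118, 0.2973]
tool_rot: [0.0, 0.999, -0.037, 0.001]
contact_force: [2.4, 0.1, -4.0]
gripper_width: 0.382
grasp_force: 60.2
```

Run:
```python
from h import *
f,b,p,t=report()
w=(p.min(-1)>110)&(p.max(-1)-p.min(-1)<45)&(b[...,0]<t[0]+40)&(b[...,0]>18)&(abs(b[...,1])<36)&(b[...,2]<t[2]-40)&(b[...,2]>80)
q=b[w]; 
for it in range(6):
    k=np.polyfit(q[:,0],q[:,2],1); r=q[:,2]-np.polyval(k,q[:,0]); q=q[np.abs(r-np.median(r))<max(4,1.5*r.std())] if it<5 else q
print("pan line",k,len(q),np.degrees(np.arctan(k[0])),q[:,0].min(),q[:,0].max())
```

```text
tcp bin [111.9  -2.1 297.3] F [ 2.4  0.1 -4. ] tau [ 0.03 -0.77 -0.05]
handle n 212 tilt 24.5 roll -9.7 mean [132.1   9.4 267.8]
pan line [  0.44638234 128.46346182] 593 24.055140582379543 24.483331573219488 151.71639376410846
```

Call:
{"method": "servo_tool", "body": {"deltas": [[[0, -0.0035, 0, 0.0025, 0], [0, 0, 0, 0, 0], [0, 0, 0, -0.02, 0], [0, 0.013, -0.001, -0.022, 0], [0, 0.013, -0.001, -0.0215, 0], [0, 0, 0, 0, 0], [0, 0, 0, 0, 0], [0, 0, 0, 0, 0]]]}}

```text
time: 10.1
tool_pos: [0.6724, -0.0139, 0.2373]
tool_rot: [0.0, 0.999, -0.037, 0.001]
contact_force: [0.2, -0.4, -1.8]
gripper_width: 0.379
grasp_force: 60.5
```

```bash
cat >> h.py <<'E'
def pan(b,p,t,lo=18,zl=40,wd=20):
    w=(p.min(-1)>110)&(p.max(-1)-p.min(-1)<45)&(b[...,0]<t[0]+60)&(b[...,0]>lo)&(abs(b[...,1])<36)&(b[...,2]<t[2]-40)&(b[...,2]>zl)
    q=b[w]
    for it in range(6):
        k=np.polyfit(q[:,0],q[:,2],1); r=q[:,2]-np.polyval(k,q[:,0])
        if it<5: q=q[np.abs(r-np.median(r))<max(4,1.5*r.std())]
    a=np.arctan(k[0]); d=(t[2]-np.polyval(k,t[0]))*np.cos(a); u=np.array([np.cos(a),np.sin(a)]); n=np.array([-u[1],u[0]])
    tip=np.array([t[0],t[2]])-n*(d+3)-185.5*u
    print("pan",k.round(3),len(q),"tilt",round(np.degrees(a),1),"h_tcp",round(d+3,1),"tip",tip.round(1),"x",q[:,0].min().round(),q[:,0].max().round(),"y",np.percentile(q[:,1],[2,98]).round(1))
E
python3 - <<'E'
from h import *
f,b,p,t=report(); pan(b,p,t)
# floor high end edge from side/wood
E
```

```text
tcp bin [134.9  -2.5 237.3] F [ 0.2 -0.4 -1.8] tau [0.   0.03 0.03]
handle n 194 tilt 23.5 roll -7.8 mean [153.9   9.2 210.7]
pan [ 0.446 58.495] 607 tilt 24.1 h_tcp 111.3 tip [10.9 60.1] x 19.0 195.0 y [-30.1  26.6]
```

Call:
{"method": "servo_tool", "body": {"deltas": [[[0, 0, 0.0015, -0.006, 0], [0, 0, 0, -0.003, 0], [0, 0, 0, -0.001, 0], [0, 0, 0, -0.001, 0], [0, 0, 0, 0, 0], [0, 0, 0, 0, 0], [0, 0, 0, 0, 0], [0, 0, 0, 0, 0]]]}}

```text
time: 10.95
tool_pos: [0.672, -0.0124, 0.2242]
tool_rot: [0.0, 0.999, -0.037, -0.0]
contact_force: [0.4, -0.2, -1.2]
gripper_width: 0.382
grasp_force: 60.7
```

Run:
```python
from h import *
f,b,p,t=report("s5.png"); pan(b,p,t)
```

```text
tcp bin [134.4  -1.  224.2] F [ 0.4 -0.2 -1.2] tau [-0.03  0.14  0.01]
handle n 195 tilt 23.1 roll -6.5 mean [153.8  10.9 196.1]
pan [ 0.44 47.07] 562 tilt 23.8 h_tcp 111.0 tip [ 9.4 47.9] x 19.0 194.0 y [-29.4  27.9]
```

View pics/s5.png

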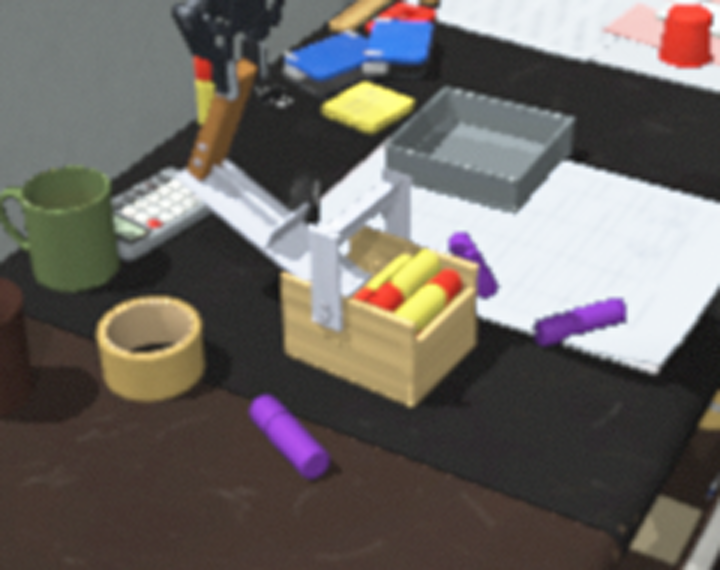

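Side view: scoop tilted lip-down, its lip just on the bin floor behind the bar (350,275), sticks untouched. Slide down the slope.

Call:
{"method": "servo_tool", "body": {"deltas": [[[0, -0.006, 0.0005, -0.0028, 0], [0, -0.006, 0.0005, -0.0028, 0], [0, -0.006, 0.0005, -0.0028, 0], [0, -0.006, 0.0005, -0.0028, 0], [0, -0.006, 0.0005, -0.0028, 0], [0, -0.006, 0.0005, -0.0028, 0], [0, -0.006, 0.0003, -0.0028, 0], [0, 0, 0, 0, 0]]]}}

```text
time: 11.8
tool_pos: [0.6294, -0.009, 0.2048]
tool_rot: [0.0, 0.999, -0.037, 0.0]
contact_force: [-0.3, 0.4, 3.2]
gripper_width: 0.381
grasp_force: 61.2
```

Run:
```python
from h import *
f,b,p,t=report(); pan(b,p,t,25)
```

```text
tcp bin [ 91.7  -0.8 204.8] F [-0.3  0.4  3.2] tau [-0.    0.16  0.01]
handle n 196 tilt 22.9 roll -8.3 mean [111.3  11.2 176.6]
pan [ 0.432 47.348] 366 tilt 23.4 h_tcp 111.2 tip [-34.4  29.2] x 26.0 151.0 y [-29.9  27.8]
```

Call:
{"method": "servo_tool", "body": {"deltas": [[[0, -0.006, 0.0005, -0.0023, 0], [0, -0.006, 0.0005, -0.0028, 0], [0, -0.006, 0.0005, -0.0028, 0], [0, -0.006, 0.0005, -0.0028, 0], [0, -0.006, 0.0005, -0.0028, 0], [0, -0.005, 0.0003, -0.0023, 0], [0, 0, 0, 0, 0], [0, 0, 0, 0, 0]]]}}

```text
time: 12.65
tool_pos: [0.5967, -0.0065, 0.1914]
tool_rot: [0.0, 0.999, -0.037, 0.003]
contact_force: [0.9, 0.5, 8.4]
gripper_width: 0.381
grasp_force: 61.8
```

Run:
```python
from h import *
f,b,p,t=report("s6.png"); pan(b,p,t,25)
```

```text
tcp bin [ 58.9  -0.7 191.4] F [0.9 0.5 8.4] tau [-0.03 -0.11  0.01]
handle n 323 tilt -55.2 roll -11.7 mean [ 35.2  16.9 134.2]
pan [ 0.451 46.145] 226 tilt 24.3 h_tcp 111.1 tip [-64.4  13.8] x 29.0 119.0 y [-30.1  27.5]
```

View pics/s6.png

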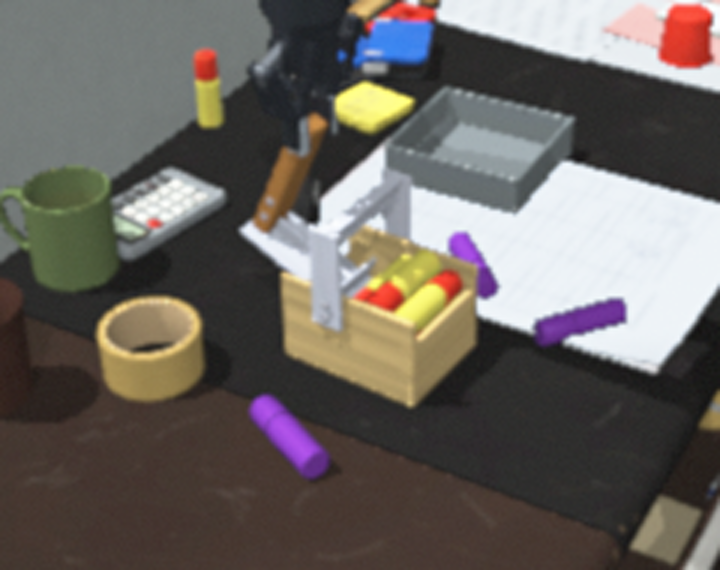

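Side view: pan slid beneath the sticks, rear wall near the bar's plate (355,275), sticks still in place. A last bit to the low wall.

Call:
{"method": "servo_tool", "body": {"deltas": [[[0, -0.004, 0.0003, -0.0015, 0], [0, -0.004, 0.0003, -0.0015, 0], [0, -0.003, 0.0002, -0.001, 0], [0, -0.002, 0.0001, -0.0005, 0], [0, 0, 0, 0, 0], [0, 0, 0, 0, 0], [0, 0, 0, 0, 0], [0, 0, 0, 0, 0]]]}}

```text
time: 13.5
tool_pos: [0.5838, -0.0055, 0.1863]
tool_rot: [0.0, 0.999, -0.037, 0.003]
contact_force: [1.9, 0.1, 8.2]
gripper_width: 0.382
grasp_force: 61.6
```

Run:
```python
from h import *
f,b,p,t=report(); pan(b,p,t,25)
```

```text
tcp bin [ 46.   -0.7 186.3] F [1.9 0.1 8.2] tau [ 0.   -0.57 -0.1 ]
handle n 350 tilt -55.8 roll 1.6 mean [ 18.7  11.5 127.2]
pan [ 0.449 46.842] 180 tilt 24.2 h_tcp 111.3 tip [-77.6   8.7] x 25.0 106.0 y [-30.4  27.7]
```

Call:
{"method": "servo_tool", "body": {"deltas": [[[0, 0.006, -0.0004, 0.001, 0], [0, 0.006, -0.0004, 0.001, 0], [0, 0.006, -0.0004, 0.001, 0], [0, 0.006, -0.0004, 0, 0], [0, 0.006, -0.0004, -0.0005, 0], [0, 0.006, -0.0004, -0.001, 0], [0, 0.006, -0.0004, -0.001, 0], [0, 0, 0, 0, 0]]]}}

```text
time: 14.35
tool_pos: [0.6227, -0.008, 0.183]
tool_rot: [-0.0, 0.999, -0.037, -0.003]
contact_force: [-4.9, 0.6, 2.5]
gripper_width: 0.382
grasp_force: 61.6
```

Run:
```python
from h import *
f,b,p,t=report("s7.png"); pan(b,p,t,25)
```

```text
tcp bin [ 85.   -0.3 183. ] F [-4.9  0.6  2.5] tau [0.07 1.19 0.06]
handle n 455 tilt -61.5 roll -22.2 mean [ 54.3  13.6 135.1]
pan [ 0.179 60.263] 178 tilt 10.1 h_tcp 108.9 tip [-78.5  43.2] x 25.0 119.0 y [-30.7  28.6]
```

View pics/s7.png

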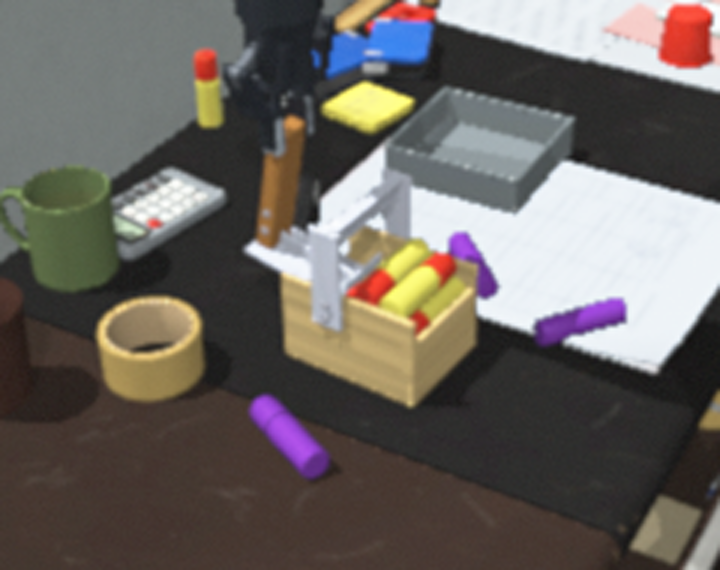

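Side view: the scoop levels over the floor's high edge, the heap rises, and a front stick shows below the others at (440,308). Get the sticks' centres.

```bash
cat >> h.py <<'E'
def profile(b,p,x0=-95,x1=30,y0=-40,y1=40):
    """stick-coloured points -> z of the top surface by bin x (4 mm bins)"""
    h=cv2.cvtColor(p.astype(np.uint8),cv2.COLOR_RGB2HSV).astype(int)
    m=(h[...,1]>90)&(h[...,2]>70)&((h[...,0]<4)|(h[...,0]>172)|((h[...,0]>24)&(h[...,0]<36)))&(b[...,1]>y0)&(b[...,1]<y1)&(b[...,0]>x0)&(b[...,0]<x1)&(b[...,2]>5)
    q=b[m]; k=(q[:,0]//4).astype(int)
    print("profile",[(int(i*4+2),int(np.percentile(q[k==i,2],15)),int(np.percentile(q[k==i,2],85)),int((k==i).sum())) for i in np.unique(k) if (k==i).sum()>4])
    return m
E
python3 - <<'E'
from h import *
f,c=grab("side"); p=f["pixels"].astype(int); b=tobin(c)*1000
m=profile(b,p)
save(f,"s8.png",(180,250,285,350),9)
E
```

```text
profile [(-82, 67, 552, 5), (-78, 65, 70, 9), (-74, 65, 72, 31), (-70, 68, 74, 35), (-66, 75, 95, 83), (-62, 73, 99, 48), (-58, 97, 100, 32), (-54, 98, 101, 26), (-50, 98, 100, 14), (-46, 96, 98, 9), (-42, 94, 98, 11), (-38, 95, 101, 53), (-34, 100, 105, 35), (-30, 102, 106, 26), (-26, 101, 106, 24), (-22, 102, 106, 11), (-18, 101, 103, 9), (-2, 81, 82, 5)]
```

View pics/s8.png

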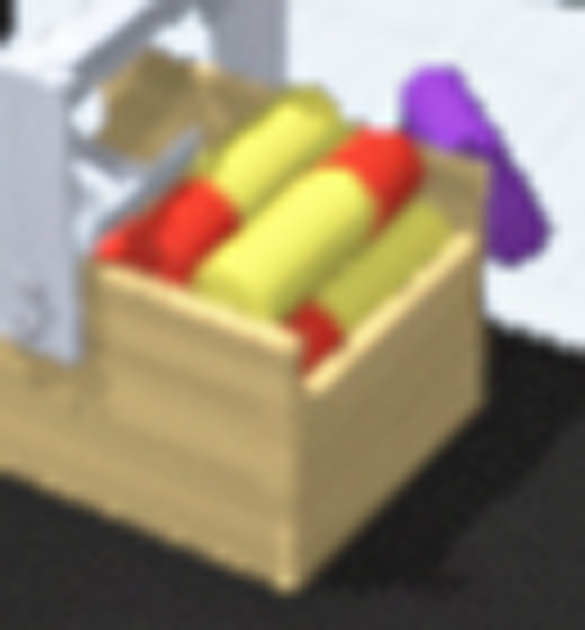

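Crop shows the intact heap: two on top (centres about bin x −54 and −27 mm) and the front lower one behind the low wall. Finish levelling.

Call:
{"method": "servo_tool", "body": {"deltas": [[[0, 0.005, -0.0004, -0.001, 0], [0, 0.005, -0.0004, -0.0015, 0], [0, 0.005, -0.0004, -0.0015, 0], [0, 0.005, -0.0004, -0.0015, 0], [0, 0, 0, 0, 0], [0, 0, 0, 0, 0], [0, 0, 0, 0, 0], [0, 0, 0, 0, 0]]]}}

```text
time: 15.25
tool_pos: [0.6441, -0.0098, 0.1794]
tool_rot: [0.0, 0.999, -0.037, 0.0]
contact_force: [-4.0, -0.7, 0.5]
gripper_width: 0.384
grasp_force: 61.5
```

Run:
```python
from h import *
f,b,p,t=report(); pan(b,p,t,25); profile(b,p)
```

```text
tcp bin [106.4  -0.5 179.4] F [-4.  -0.7  0.5] tau [-0.02  0.83 -0.01]
handle n 498 tilt -62.6 roll -23.6 mean [ 75.4  12.1 137.4]
pan [ 0.074 65.159] 183 tilt 4.2 h_tcp 109.1 tip [-70.6  57. ] x 35.0 125.0 y [-31.7  28.1]
profile [(-70, 72, 80, 50), (-66, 79, 85, 41), (-62, 82, 87, 28), (-58, 86, 103, 81), (-54, 99, 108, 51), (-50, 107, 111, 34), (-46, 108, 112, 30), (-42, 109, 111, 16), (-38, 105, 109, 7), (-34, 95, 106, 8), (-30, 103, 110, 40), (-26, 106, 113, 34), (-22, 108, 114, 36), (-18, 111, 114, 22), (-14, 111, 113, 20)]
```

Call:
{"method": "servo_tool", "body": {"deltas": [[[0, 0, 0, 0.005, 0], [0, 0, 0, 0.006, 0], [0, 0, 0, 0.006, 0], [0, 0, 0, 0.005, 0], [0, -0.004, 0.0003, 0, 0], [0, -0.004, 0.0003, 0, 0], [0, 0, 0, 0, 0], [0, 0, 0, 0, 0]]]}}

```text
time: 16.1
tool_pos: [0.6357, -0.0091, 0.2009]
tool_rot: [-0.0, 0.999, -0.037, -0.0]
contact_force: [0.3, 0.7, -3.9]
gripper_width: 0.379
grasp_force: 60.8
```

Run:
```python
from h import *
f,b,p,t=report(); pan(b,p,t,25); profile(b,p)
```

```text
tcp bin [ 98.   -0.4 200.9] F [ 0.3  0.7 -3.9] tau [ 0.01 -0.33  0.06]
handle n 524 tilt -60.9 roll -24.3 mean [ 62.7  13.9 155. ]
pan [ 0.098 84.838] 186 tilt 5.6 h_tcp 109.0 tip [-76.   74.4] x 25.0 122.0 y [-28.9  28.6]
profile [(-78, 91, 100, 11), (-74, 88, 98, 64), (-70, 97, 103, 45), (-66, 100, 120, 62), (-62, 103, 124, 81), (-58, 123, 129, 41), (-54, 126, 130, 35), (-50, 126, 129, 23), (-46, 125, 128, 15), (-38, 121, 127, 24), (-34, 123, 130, 51), (-30, 128, 132, 30), (-26, 128, 133, 30), (-22, 130, 132, 20), (-18, 128, 500, 15), (-6, 109, 539, 5), (-2, 97, 539, 7)]
```

Call:
{"method": "servo_tool", "body": {"deltas": [[[0, 0, 0, 0.005, 0], [0, 0, 0, 0.005, 0], [0, 0, 0, 0.0045, 0], [0, 0.003, -0.0002, 0.0003, 0], [0, 0.003, -0.0002, 0.0003, 0], [0, 0, 0, 0, 0], [0, 0, 0, 0, 0], [0, 0, 0, 0, 0]]]}}

```text
time: 16.95
tool_pos: [0.6419, -0.0095, 0.216]
tool_rot: [-0.0, 0.999, -0.037, -0.0]
contact_force: [-0.0, -0.4, -3.6]
gripper_width: 0.383
grasp_force: 60.8
```

Run:
```python
from h import *
f,b,p,t=report(); pan(b,p,t,25); profile(b,p)
```

```text
tcp bin [104.2  -0.4 216. ] F [-0.  -0.4 -3.6] tau [-0.07 -0.27  0.04]
handle n 515 tilt -62.2 roll -24.4 mean [ 71.4  12.8 172. ]
pan [ 0.112 98.096] 208 tilt 6.4 h_tcp 108.6 tip [-68.1  87.5] x 46.0 126.0 y [-28.5  27.8]
profile [(-70, 104, 113, 42), (-66, 108, 116, 53), (-62, 114, 119, 35), (-58, 118, 138, 87), (-54, 119, 142, 59), (-50, 139, 145, 38), (-46, 142, 556, 33), (-42, 141, 145, 22), (-38, 141, 143, 10), (-30, 137, 142, 42), (-26, 140, 146, 41), (-22, 143, 148, 26), (-18, 145, 147, 26), (-14, 145, 146, 20), (-10, 141, 145, 10), (-6, 120, 554, 5)]
```

Call:
{"method": "servo_tool", "body": {"deltas": [[[0, 0.005, -0.0004, 0.0005, 0], [0, 0.005, -0.0004, 0.0005, 0], [0, 0.004, -0.0003, 0.0004, 0], [0, 0.004, -0.0003, 0.0004, 0], [0, 0.004, -0.0003, 0.0004, 0], [0, 0.004, -0.0003, 0.0004, 0], [0, 0.004, -0.0003, 0.0004, 0], [0, 0.004, -0.0003, 0.0004, 0]]]}}

```text
time: 17.8
tool_pos: [0.6764, -0.0122, 0.2199]
tool_rot: [0.0, 0.999, -0.037, 0.0]
contact_force: [0.1, -0.9, -3.0]
gripper_width: 0.382
grasp_force: 60.8
```

Run:
```python
from h import *
f,b,p,t=report(); pan(b,p,t,25); profile(b,p)
save(f,"s9.png",(160,260,250,350),6)
```

```text
tcp bin [138.8  -0.6 219.9] F [ 0.1 -0.9 -3. ] tau [-0.04 -0.25  0.06]
handle n 399 tilt -12.4 roll -9.4 mean [130.8   6.8 183.7]
pan [ 0.106 98.684] 279 tilt 6.0 h_tcp 108.9 tip [-34.2  92. ] x 54.0 160.0 y [-27.6  28.6]
profile [(-78, 65, 587, 14), (-70, 55, 582, 5), (-66, 53, 501, 22), (-62, 54, 58, 20), (-58, 55, 581, 5), (-38, 110, 569, 7), (-34, 107, 118, 70), (-30, 116, 122, 41), (-26, 121, 140, 68), (-22, 122, 144, 93), (-18, 122, 148, 55), (-14, 147, 150, 32), (-10, 146, 150, 26), (-6, 146, 555, 13)]
```

View pics/s9.png

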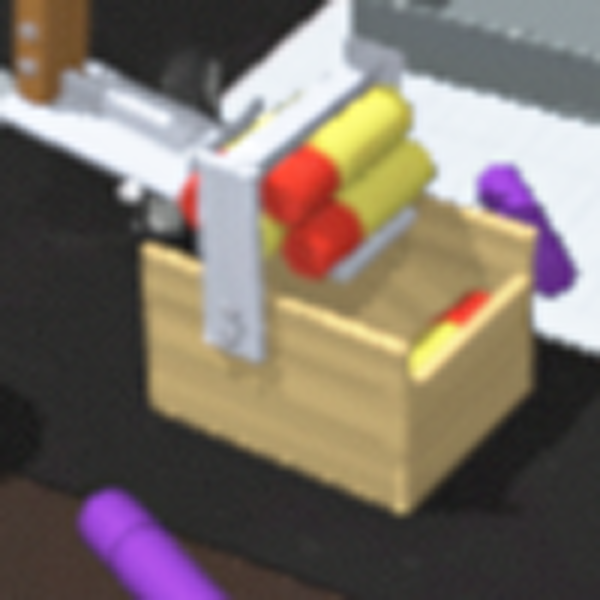

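Crop: one stick already swept back into the bin at (450,330), the second is against the bar (340,140), lip at (370,245). Keep drawing slowly.

Call:
{"method": "servo_tool", "body": {"deltas": [[[0, 0.004, -0.0003, 0.0004, 0], [0, 0.004, -0.0003, 0.0004, 0], [0, 0.004, -0.0003, 0.0004, 0], [0, 0.004, -0.0003, 0.0004, 0], [0, 0.004, -0.0003, 0.0004, 0], [0, 0.004, -0.0003, 0.0004, 0], [0, 0.004, -0.0003, 0.0004, 0], [0, 0.004, -0.0003, 0.0004, 0]]]}}

```text
time: 18.65
tool_pos: [0.7084, -0.0146, 0.2231]
tool_rot: [-0.0, 0.999, -0.037, 0.0]
contact_force: [-0.7, -0.4, -3.1]
gripper_width: 0.38
grasp_force: 60.8
```

Run:
```python
from h import *
f,b,p,t=report(); pan(b,p,t,25); profile(b,p,x1=100)
```

```text
tcp bin [170.9  -0.6 223.1] F [-0.7 -0.4 -3.1] tau [-0.03 -0.19  0.07]
handle n 474 tilt -47.9 roll -17.2 mean [145.8   9.9 177.1]
pan [ 0.1   99.414] 272 tilt 5.7 h_tcp 109.0 tip [-2.8 96.1] x 91.0 194.0 y [-28.5  28. ]
profile [(-78, 64, 67, 10), (-74, 383, 600, 5), (-70, 56, 596, 6), (-66, 54, 138, 20), (-62, 54, 297, 18), (-58, 54, 590, 11), (-54, 54, 589, 9), (-50, 54, 65, 41), (-46, 61, 67, 30), (-42, 63, 70, 23), (-38, 65, 70, 21), (-34, 65, 581, 15), (-14, 572, 578, 5), (-6, 112, 571, 11), (-2, 111, 122, 68), (2, 119, 126, 45), (6, 124, 127, 27), (38, 128, 130, 11), (42, 127, 277, 12), (46, 383, 557, 5), (50, 122, 129, 13), (54, 123, 130, 45), (58, 126, 132, 34), (62, 129, 134, 30), (66, 130, 133, 22), (70, 129, 132, 16)]
```

Two sticks are back in the bin (tops at bin x −66 and −40), three remain on the scoop in one layer. Draw clear of the bar, raise and carry to the tray.

Call:
{"method": "servo_tool", "body": {"deltas": [[[0, 0.006, -0.0005, 0.0006, 0], [0, 0.008, -0.0006, 0.0008, 0], [0, 0.008, -0.0006, 0.0008, 0], [0, 0.008, -0.0006, 0.001, 0], [0, 0.007, -0.0005, 0.002, 0], [0, 0.006, 0, 0.006, 0], [0, 0.002, 0, 0.01, 0], [0, 0, 0, 0.012, 0]]]}}

```text
time: 19.5
tool_pos: [0.7532, -0.0173, 0.2568]
tool_rot: [-0.0, 0.999, -0.037, -0.0]
contact_force: [-0.4, -0.7, -1.9]
gripper_width: 0.387
grasp_force: 60.8
```

Run:
```python
from h import *
f,b,p,t=report(); pan(b,p,t,60); profile(b,p,x1=150)
```

```text
tcp bin [215.8  -0.  256.8] F [-0.4 -0.7 -1.9] tau [-0.03 -0.11 -0.  ]
handle n 465 tilt -48.0 roll -16.7 mean [190.6  10.6 210.6]
pan [1.00000e-01 1.28652e+02] 256 tilt 5.7 h_tcp 109.0 tip [ 42.1 129.9] x 132.0 238.0 y [-27.4  29.1]
profile [(-82, 66, 68, 5), (-78, 64, 67, 10), (-66, 53, 57, 20), (-62, 54, 55, 11), (-58, 53, 56, 9), (-50, 54, 63, 40), (-46, 61, 67, 28), (-42, 64, 68, 21), (-38, 66, 70, 16), (-34, 64, 67, 8), (42, 145, 153, 58), (46, 150, 158, 55), (50, 156, 160, 33), (54, 157, 161, 21), (58, 158, 160, 12), (62, 155, 201, 7), (70, 154, 160, 39), (74, 157, 163, 44), (78, 161, 164, 26), (82, 162, 165, 18), (86, 161, 164, 6), (94, 156, 580, 7), (98, 156, 163, 43), (102, 160, 165, 32), (106, 162, 166, 32), (110, 165, 167, 22), (114, 163, 164, 10)]
```

Call:
{"method": "servo_tool", "body": {"deltas": [[[0, -0.001, -0.008, 0, 0.3], [0, -0.003, -0.016, 0, 0.3], [0, -0.0035, -0.022, 0, 0.3], [0, -0.0035, -0.022, 0, 0.3], [0, -0.0035, -0.022, 0, 0.3], [0, -0.0035, -0.022, 0, 0.3], [0, -0.0035, -0.022, 0, 0.3], [0, -0.0035, -0.022, 0, 0.3]]]}}

```text
time: 20.35
tool_pos: [0.7267, -0.1756, 0.2553]
tool_rot: [-0.0, 1.0, -0.016, -0.001]
contact_force: [-0.1, 1.4, -1.6]
gripper_width: 0.379
grasp_force: 60.8
```

Call:
{"method": "servo_tool", "body": {"deltas": [[[0, -0.0035, -0.022, 0, 0.3], [0, -0.0035, -0.022, 0, 0.3], [0, -0.0035, -0.022, 0, 0.3], [0, -0.0035, -0.022, -0.005, 0.3], [0, -0.0035, -0.022, -0.008, 0.3], [0, -0.0035, -0.022, -0.01, 0.3], [0, -0.0035, -0.016, -0.014, 0.3], [0, -0.0035, -0.011, -0.012, 0.3]]]}}

```text
time: 21.15
tool_pos: [0.6986, -0.3342, 0.2052]
tool_rot: [-0.0, 1.0, 0.005, -0.001]
contact_force: [-0.3, -0.2, -2.7]
gripper_width: 0.38
grasp_force: 60.8
```

Run:
```python
from h import *
f,b,p,t=report(); c=cloud(f)
s=f["s"]; print(s["tool_pos"],s["tool_rot"])
# tray rim in side view
g=(p.max(-1)-p.min(-1)<30)&(c[...,2]>.038)&(c[...,2]<.052)&(c[...,0]>.47)&(c[...,0]<.72)&(c[...,1]>-.45)&(c[...,1]<-.22)&(p.max(-1)<200)
q=c[g]; print(g.sum(),cv2.minAreaRect(q[:,:2].astype(np.float32)*1000),np.median(q[:,2]))
# pan in world: light pixels, stick tops
tt=s["tool_pos"]
h=cv2.cvtColor(p.astype(np.uint8),cv2.COLOR_RGB2HSV).astype(int)
m=(h[...,1]>90)&(h[...,2]>70)&((h[...,0]<4)|(h[...,0]>172)|((h[...,0]>24)&(h[...,0]<36)))&(np.linalg.norm(c-(tt-[.14,0,.1]),axis=-1)<.1)
q=c[m]*1000; k=(q[:,0]//6).astype(int); print([(int(i*6+3),int(np.percentile(q[k==i,2],85)),int((k==i).sum())) for i in np.unique(k) if (k==i).sum()>4], np.percentile(q[:,1],[3,97]))
w=(p.min(-1)>110)&(p.max(-1)-p.min(-1)<45)&(c[...,0]<tt[0]+.03)&(c[...,0]>tt[0]-.09)&(abs(c[...,1]-tt[1])<.032)&(c[...,2]<tt[2]-.05)&(c[...,2]>tt[2]-.15)
q=c[w]*1000; print(len(q))
for it in range(6):
    k=np.polyfit(q[:,0],q[:,2],1); r=q[:,2]-np.polyval(k,q[:,0]); q=q[np.abs(r-np.median(r))<max(3,1.5*r.std())]
print(k,np.degrees(np.arctan(k[0])),np.percentile(q[:,1],[2,98]),"z at tcp x",np.polyval(k,tt[0]*1000))
save(f,"s10.png",(90,250,250,460),3)
```

```text
tcp bin [ 184.5 -320.   205.2] F [-0.3 -0.2 -2.7] tau [ 0.03 -0.2   0.01]
handle n 284 tilt -52.6 roll -11.9 mean [ 155.4 -308.2  156.9]
[ 0.69860254 -0.33417878  0.20522965] [-4.07422397e-04  9.99988943e-01  4.61228614e-03 -8.21860191e-04]
235 ((590.4760131835938, -336.853271484375), (162.9726104736328, 158.72789001464844), 1.75809907913208) 0.04290171350386907
[(525, 103, 38), (531, 107, 46), (537, 108, 32), (543, 108, 19), (549, 105, 8), (555, 110, 43), (561, 112, 36), (567, 112, 31), (573, 108, 13), (579, 110, 22), (585, 114, 40), (591, 115, 30), (597, 114, 25)] [-376.66632    -288.27844245]
272
[ 0.09906126 29.44650548] 5.657334670143356 [-360.10859938 -303.44587982] z at tcp x 98.65095016844532
```

View pics/s10.png

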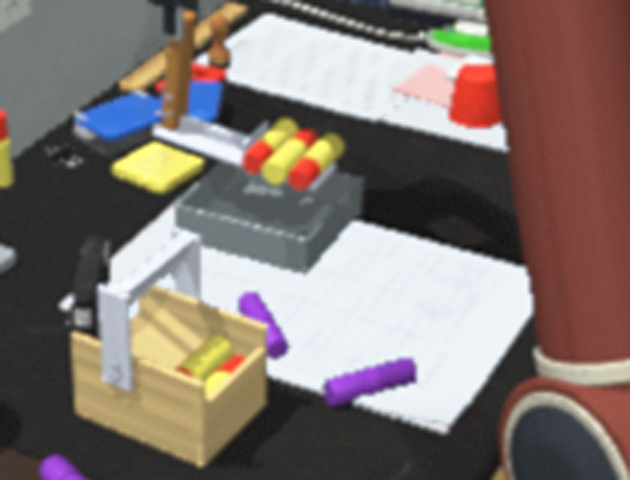

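Side view: three sticks in one layer on the scoop over the tray (295,155), the other two in the bin (210,365). I have now used up (indeed exceeded) my picture allowance, so I go on by numbers only. Lower the lip inside the tray's near wall and start tilting against it.

Call:
{"method": "servo_tool", "body": {"deltas": [[[0, 0, -0.002, -0.012, 0], [0, 0, -0.002, -0.016, 0], [0, 0, 0, -0.015, 0], [0, 0, 0, 0, 0], [0, -0.005, 0, 0, 0], [0, -0.005, 0, 0, 0], [0, -0.003, 0, 0.0015, 0], [0, -0.003, 0, 0.003, 0]]]}}

```text
time: 22.0
tool_pos: [0.685, -0.3364, 0.1704]
tool_rot: [0.0, 1.0, 0.005, 0.002]
contact_force: [3.2, 1.0, -1.6]
gripper_width: 0.382
grasp_force: 60.9
```

```bash
cat >> h.py <<'E'
def tr():
    f,c=grab("side"); p=f["pixels"].astype(int); s=f["s"]; tt=np.array(s["tool_pos"])
    print("tcp",tt.round(4),"F",np.round(s["contact_force"],1),"tau",np.round(s["ft_torque"],2),"t",s["time"])
    h=cv2.cvtColor(f["pixels"],cv2.COLOR_RGB2HSV).astype(int)
    m=(h[...,1]>90)&(h[...,2]>60)&((h[...,0]<4)|(h[...,0]>172)|((h[...,0]>24)&(h[...,0]<36)))&(c[...,0]>.48)&(c[...,0]<.68)&(abs(c[...,1]+.337)<.08)&(c[...,2]>.005)&(c[...,2]<.25)
    q=c[m]*1000; k=(q[:,0]//6).astype(int); print("sticks",[(int(i*6+3),int(np.percentile(q[k==i,2],15)),int(np.percentile(q[k==i,2],85)),int((k==i).sum())) for i in np.unique(k) if (k==i).sum()>4])
    w=(p.min(-1)>105)&(p.max(-1)-p.min(-1)<45)&(c[...,0]<tt[0]+.12)&(c[...,0]>tt[0]-.09)&(abs(c[...,1]-tt[1])<.032)&(c[...,2]<tt[2]-.03)&(c[...,2]>.055)
    q=c[w]*1000
    for it in range(8):
        k=np.polyfit(q[:,0],q[:,2],1); r=q[:,2]-np.polyval(k,q[:,0]); q=q[np.abs(r-np.median(r))<max(3,1.5*r.std())]
    a=np.arctan(k[0]); t=tt*1000; d=(t[2]-np.polyval(k,t[0]))*np.cos(a); u=np.array([np.cos(a),np.sin(a)]); n=np.array([-u[1],u[0]])
    print("pan n",len(q),"tilt",round(np.degrees(a),1),"h_tcp",round(d+3,1),"tip",(t[[0,2]]-n*(d+3)-185.5*u).round(1))
    mm=handle(f,c,.16); hq=c[mm]; m0,ax=line(hq[np.abs(hq[:,1]-tt[1])<.03]); ax*=np.sign(ax[2]); print("handle tilt",np.degrees(np.arctan2(-ax[0],ax[2])).round(1),mm.sum())
    return f,c
E
python3 -c "from h import *; tr()"
```

```text
tcp [ 0.685  -0.3364  0.1704] F [ 3.2  1.  -1.6] tau [ 0.22 -1.18 -0.1 ] t 22.0
sticks [(513, 56, 63, 19), (519, 54, 66, 48), (525, 57, 69, 33), (531, 51, 69, 31), (537, 49, 66, 6), (543, 61, 68, 28), (549, 55, 72, 47), (555, 61, 72, 29), (561, 52, 72, 22), (567, 66, 69, 11), (573, 66, 74, 42), (579, 63, 76, 34), (585, 62, 77, 31), (591, 58, 74, 10)]
pan n 125 tilt 6.5 h_tcp 108.9 tip [513.   41.2]
handle tilt -45.7 249
```

Call:
{"method": "servo_tool", "body": {"deltas": [[[0, 0.005, 0, 0, 0], [0, 0, 0, -0.004, 0], [0, 0, 0, -0.004, 0], [0, 0, 0, 0, 0], [0, -0.004, 0, 0, 0], [0, -0.004, 0, 0.003, 0], [0, -0.004, 0, 0.004, 0], [0, 0, 0, 0, 0]]]}}

```text
time: 22.85
tool_pos: [0.6773, -0.3366, 0.1694]
tool_rot: [0.0, 1.0, 0.005, 0.001]
contact_force: [4.5, 1.2, -1.2]
gripper_width: 0.38
grasp_force: 60.9
```

```bash
python3 -c "from h import *; tr()"
```

```text
tcp [ 0.6773 -0.3366  0.1694] F [ 4.5  1.2 -1.2] tau [ 0.2  -1.23 -0.07] t 22.85
sticks [(513, 47, 55, 9), (519, 47, 57, 49), (525, 43, 61, 44), (531, 46, 62, 27), (537, 46, 59, 11), (543, 54, 61, 30), (549, 57, 66, 43), (555, 46, 66, 34), (561, 46, 64, 20), (567, 55, 65, 17), (573, 62, 69, 41), (579, 61, 71, 37), (585, 52, 71, 27), (591, 52, 67, 8)]
pan n 95 tilt 1.2 h_tcp 110.1 tip [494.3  55.3]
handle tilt -47.1 248
```

Call:
{"method": "servo_tool", "body": {"deltas": [[[0, -0.0065, 0, 0.007, 0], [0, -0.0065, 0, 0.007, 0], [0, -0.007, 0, 0.0063, 0], [0, -0.007, 0, 0.0063, 0], [0, -0.0075, 0, 0.0055, 0], [0, -0.0075, 0, 0.0055, 0], [0, 0, 0, 0, 0], [0, 0, 0, 0, 0]]]}}

```text
time: 23.7
tool_pos: [0.6351, -0.3366, 0.2061]
tool_rot: [0.0, 1.0, 0.005, 0.001]
contact_force: [1.9, 0.6, -1.3]
gripper_width: 0.383
grasp_force: 60.4
```

```bash
python3 -c "from h import *; tr()"
```

```text
tcp [ 0.6351 -0.3366  0.2061] F [ 1.9  0.6 -1.3] tau [-0.05 -0.72  0.09] t 23.7
sticks [(513, 53, 63, 48), (519, 58, 68, 42), (525, 48, 68, 31), (531, 51, 66, 19), (537, 66, 74, 34), (543, 68, 78, 40), (549, 62, 79, 36), (555, 58, 78, 18), (561, 71, 82, 30), (567, 78, 88, 50), (573, 76, 90, 37), (579, 72, 89, 30)]
pan n 169 tilt 24.2 h_tcp 110.4 tip [511.1  29.5]
handle tilt -38.8 241
```

Call:
{"method": "servo_tool", "body": {"deltas": [[[0, 0.006, 0, 0, 0], [0, 0.005, 0, -0.006, 0], [0, 0, 0, -0.006, 0], [0, 0, 0, -0.006, 0], [0, -0.005, 0, 0.001, 0], [0, -0.006, 0, 0.003, 0], [0, -0.006, 0, 0.004, 0], [0, -0.006, 0, 0.004, 0]]]}}

```text
time: 24.55
tool_pos: [0.6229, -0.3365, 0.2006]
tool_rot: [0.0, 1.0, 0.005, 0.001]
contact_force: [1.7, 0.6, -3.3]
gripper_width: 0.382
grasp_force: 60.0
```

```bash
python3 -c "from h import *; tr()"
```

```text
tcp [ 0.6229 -0.3365  0.2006] F [ 1.7  0.6 -3.3] tau [ 0.24 -0.71 -0.1 ] t 24.55
sticks [(513, 45, 48, 6), (519, 42, 51, 43), (525, 41, 53, 37), (531, 40, 53, 23), (537, 39, 58, 20), (543, 51, 63, 49), (549, 57, 67, 36), (555, 50, 66, 26), (561, 50, 69, 29), (567, 68, 77, 48), (573, 66, 79, 34), (579, 66, 79, 30), (585, 60, 76, 12)]
pan n 164 tilt 28.1 h_tcp 113.2 tip [512.6  13.3]
handle tilt -34.2 245
```

Call:
{"method": "servo_tool", "body": {"deltas": [[[0, -0.0067, 0, 0.004, 0], [0, -0.0067, 0, 0.004, 0], [0, -0.0067, 0, 0.0038, 0], [0, -0.0077, 0, 0.0035, 0], [0, -0.0077, 0, 0.0033, 0], [0, -0.0079, 0, 0.0027, 0], [0, -0.0079, 0, 0.0026, 0], [0, 0, 0, 0, 0]]]}}

```text
time: 25.4
tool_pos: [0.571, -0.3366, 0.2239]
tool_rot: [0.0, 1.0, 0.005, 0.0]
contact_force: [3.6, -0.9, -3.3]
gripper_width: 0.383
grasp_force: 59.8
```

```bash
python3 -c "from h import *; tr()"
```

```text
tcp [ 0.571  -0.3366  0.2239] F [ 3.6 -0.9 -3.3] tau [-0.1  -0.75  0.02] t 25.4
sticks [(513, 46, 54, 9), (519, 46, 55, 45), (525, 46, 58, 40), (531, 40, 59, 24), (537, 58, 73, 52), (543, 63, 76, 42), (549, 61, 77, 30), (555, 68, 90, 46), (561, 86, 96, 48), (567, 80, 95, 28), (573, 77, 94, 16), (579, 79, 86, 5)]
pan n 159 tilt 44.1 h_tcp 116.1 tip [518.5  11.4]
handle tilt -25.9 224
```

Call:
{"method": "servo_tool", "body": {"deltas": [[[0, -0.008, 0, 0, 0], [0, -0.008, 0, 0, 0], [0, -0.004, 0, -0.001, 0], [0, 0, 0, 0, 0], [0, 0.006, 0, 0, 0], [0, 0.008, 0, 0, 0], [0, 0.008, 0, 0, 0], [0, 0, 0, 0, 0]]]}}

```text
time: 26.25
tool_pos: [0.5747, -0.3362, 0.2217]
tool_rot: [-0.0, 1.0, 0.006, -0.0]
contact_force: [1.4, -0.3, -2.8]
gripper_width: 0.378
grasp_force: 60.2
```

```bash
python3 -c "from h import *; tr()"
```

```text
tcp [ 0.5747 -0.3362  0.2217] F [ 1.4 -0.3 -2.8] tau [ 0.1  -0.27 -0.03] t 26.25
sticks [(525, 31, 36, 19), (531, 31, 47, 30), (537, 38, 53, 51), (543, 45, 57, 32), (549, 40, 63, 34), (555, 54, 72, 56), (561, 58, 74, 40), (567, 57, 74, 20), (573, 58, 71, 12)]
pan n 198 tilt 46.8 h_tcp 118.7 tip [534.2   5.2]
handle tilt -22.5 172
```

Call:
{"method": "servo_tool", "body": {"deltas": [[[0, 0.006, 0, 0.002, 0], [0, 0.006, 0, 0.002, 0], [0, 0.007, 0, 0.002, 0], [0, 0.007, 0, 0.003, 0], [0, 0.007, 0, 0.003, 0], [0, 0.007, 0, 0.003, 0], [0, 0.007, 0, 0.003, 0], [0, 0, 0, 0, 0]]]}}

```text
time: 27.1
tool_pos: [0.6218, -0.3365, 0.241]
tool_rot: [0.0, 1.0, 0.005, 0.001]
contact_force: [-0.2, 0.6, -2.9]
gripper_width: 0.382
grasp_force: 60.2
```

```bash
python3 -c "from h import *; tr()"
```

```text
tcp [ 0.6218 -0.3365  0.241 ] F [-0.2  0.6 -2.9] tau [-0.03  0.09 -0.  ] t 27.1
sticks [(525, 29, 32, 13), (531, 29, 31, 18), (537, 28, 36, 23), (543, 29, 41, 48), (549, 36, 45, 36), (555, 32, 45, 20), (561, 35, 44, 5), (573, 28, 32, 20), (579, 29, 32, 19), (585, 25, 29, 8)]
pan n 271 tilt 46.2 h_tcp 119.0 tip [579.3  24.7]
handle tilt 46.6 128
```

All three sticks are in the tray. Withdraw along the pan and carry the scoop back to its free spot.

Call:
{"method": "servo_tool", "body": {"deltas": [[[0, 0.007, 0, 0.0075, 0], [0, 0.01, 0, 0.0105, 0], [0, 0.01, 0, 0.0105, 0], [0, 0.01, 0, 0.0105, 0], [0, 0.005, 0, 0.035, 0], [0, 0, 0, 0.035, 0], [0, 0, 0, 0.035, 0], [0, 0, 0, 0.035, 0]]]}}

```text
time: 27.95
tool_pos: [0.6628, -0.3362, 0.4211]
tool_rot: [0.0, 1.0, 0.005, 0.0]
contact_force: [0.3, -0.6, -2.1]
gripper_width: 0.383
grasp_force: 60.2
```

Run:
```python
from h import *
f,c=tr()
print("bin:"); profile(tobin(c)*1000,f["pixels"].astype(int))
```

```text
tcp [ 0.6628 -0.3362  0.4211] F [ 0.3 -0.6 -2.1] tau [-0.02  0.04  0.01] t 27.95
sticks [(513, 43, 49, 6), (525, 27, 34, 16), (531, 29, 33, 17), (537, 26, 35, 16), (543, 28, 41, 54), (549, 34, 44, 32), (555, 33, 43, 21), (561, 26, 41, 5), (573, 30, 33, 18), (579, 28, 32, 18), (585, 27, 31, 7)]
pan n 359 tilt 46.5 h_tcp 117.8 tip [620.7 205.4]
handle tilt 46.7 156
bin:
profile [(-78, 65, 68, 10), (-66, 53, 57, 16), (-62, 54, 57, 20), (-58, 53, 55, 5), (-54, 52, 57, 7), (-50, 55, 63, 42), (-46, 62, 67, 26), (-42, 64, 67, 18), (-38, 65, 69, 21), (-34, 65, 68, 6)]
```

Call:
{"method": "servo_tool", "body": {"deltas": [[[0, -0.011, 0.038, 0, 0], [0, -0.011, 0.038, 0, 0], [0, -0.011, 0.038, 0, 0], [0, -0.011, 0.038, 0, 0], [0, -0.011, 0.038, 0, 0], [0, -0.011, 0.038, 0, 0], [0, -0.011, 0.038, 0, 0], [0, -0.011, 0.038, 0, 0]]]}}

```text
time: 28.8
tool_pos: [0.574, -0.0309, 0.4195]
tool_rot: [-0.0, 1.0, 0.005, 0.0]
contact_force: [0.2, 0.2, -1.9]
gripper_width: 0.38
grasp_force: 60.4
```

Call:
{"method": "servo_tool", "body": {"deltas": [[[0, -0.012, 0.038, 0, 0], [0, -0.012, 0.038, 0, 0], [0, -0.012, 0.038, 0, 0], [0, -0.012, 0.038, 0, 0], [0, -0.012, 0.038, 0, 0], [0, -0.012, 0.038, 0, 0], [0, -0.012, 0.038, 0, 0], [0, -0.012, 0.038, 0, 0]]]}}

```text
time: 29.6
tool_pos: [0.4779, 0.2732, 0.4196]
tool_rot: [-0.0, 1.0, 0.005, 0.0]
contact_force: [1.1, 0.1, -1.6]
gripper_width: 0.379
grasp_force: 60.4
```

Call:
{"method": "servo_tool", "body": {"deltas": [[[0, -0.012, 0.038, 0, 0], [0, -0.012, 0.038, 0, 0], [0, 0, 0, -0.045, 0], [0, 0, 0, -0.045, 0], [0, 0, 0, -0.045, 0], [0, 0, 0, -0.035, 0], [0, 0, 0, -0.015, 0], [0, 0, 0, 0, 0]]]}}

```text
time: 30.4
tool_pos: [0.4535, 0.347, 0.2316]
tool_rot: [0.001, 1.0, 0.005, -0.002]
contact_force: [-0.7, 0.5, -1.3]
gripper_width: 0.378
grasp_force: 60.7
```

```bash
cat >> h.py <<'E'
def pl():
    f,c=grab("side"); p=f["pixels"].astype(int); s=f["s"]; tt=np.array(s["tool_pos"]); print(tt.round(4),np.round(s["contact_force"],1),np.round(s["ft_torque"],2),s["time"])
    w=(p.min(-1)>105)&(p.max(-1)-p.min(-1)<45)&(abs(c[...,0]-tt[0])<.24)&(abs(c[...,1]-tt[1])<.03)&(c[...,2]<tt[2]-.03)&(c[...,2]>-.01)
    q=c[w]*1000
    for it in range(8):
        k=np.polyfit(q[:,0],q[:,2],1); r=q[:,2]-np.polyval(k,q[:,0]); q=q[np.abs(r-np.median(r))<max(3,1.5*r.std())]
    print("pan",len(q),"tilt",np.degrees(np.arctan(k[0])).round(1),"x",q[:,0].min().round(),q[:,0].max().round(),"z",np.polyval(k,[q[:,0].min(),q[:,0].max()]).round(1),"y",np.percentile(q[:,1],[2,98]).round())
E
python3 -c "from h import *; pl()"
```

```text
[0.4535 0.347  0.2316] [-0.7  0.5 -1.3] [0.03 0.03 0.03] 30.4
pan 1342 tilt 46.1 x 420.0 558.0 z [ 30.4 173.6] y [319. 375.]
```

Call:
{"method": "servo_tool", "body": {"deltas": [[[0, 0, 0, -0.01, 0], [0, 0, 0, -0.008, 0], [0, 0.011, 0, -0.003, 0], [0, 0.011, 0, -0.003, 0], [0, 0.009, 0, -0.0034, 0], [0, 0.009, 0, -0.0034, 0], [0, 0.0086, 0, -0.0041, 0], [0, 0.0086, 0, -0.0041, 0]]]}}

```text
time: 31.25
tool_pos: [0.515, 0.3482, 0.1992]
tool_rot: [-0.001, 1.0, 0.005, 0.003]
contact_force: [0.3, -0.9, 13.4]
gripper_width: 0.385
grasp_force: 62.6
```

```bash
python3 -c "from h import *; pl()"
```

```text
[0.515  0.3482 0.1992] [ 0.3 -0.9 13.4] [-0.38  0.25 -0.07] 31.25
pan 1315 tilt 41.6 x 464.0 612.0 z [  1.5 133.2] y [320. 375.]
```

Call:
{"method": "servo_tool", "body": {"deltas": [[[0, 0.009, 0, -0.0035, 0], [0, 0.009, 0, -0.0035, 0], [0, 0.009, 0, -0.0035, 0], [0, 0.009, 0, -0.0045, 0], [0, 0.009, 0, -0.0045, 0], [0, 0.009, 0, -0.005, 0], [0, 0.009, 0, -0.005, 0], [0, 0, 0, 0, 0]]]}}

```text
time: 32.1
tool_pos: [0.5815, 0.3485, 0.1723]
tool_rot: [-0.002, 1.0, 0.004, 0.007]
contact_force: [5.9, -0.6, 12.4]
gripper_width: 0.382
grasp_force: 65.0
```

```bash
python3 -c "from h import *; pl()"
```

```text
[0.5815 0.3485 0.1723] [ 5.9 -0.6 12.4] [-0.18 -0.4   0.06] 32.1
pan 1424 tilt 23.8 x 464.0 646.0 z [ 1.9 82.4] y [320. 376.]
```

Call:
{"method": "servo_tool", "body": {"deltas": [[[0, 0.0083, 0, -0.0071, 0], [0, 0.0083, 0, -0.0071, 0], [0, 0.0083, 0, -0.0071, 0], [0, 0.0063, 0, -0.0069, 0], [0, 0.0063, 0, -0.0069, 0], [0, 0.0056, 0, -0.0074, 0], [0, 0.0056, 0, -0.0074, 0], [0, 0, 0, 0, 0]]]}}

```text
time: 32.95
tool_pos: [0.6272, 0.3478, 0.1179]
tool_rot: [-0.001, 1.0, 0.005, 0.003]
contact_force: [3.8, 0.4, 4.3]
gripper_width: 0.38
grasp_force: 64.8
```

```bash
python3 -c "from h import *; pl()"
```

```text
[0.6272 0.3478 0.1179] [3.8 0.4 4.3] [ 0.07 -0.15 -0.02] 32.95
pan 1245 tilt 2.8 x 450.0 768.0 z [ 3.4 19.2] y [320. 375.]
```

Call:
{"method": "servo_tool", "body": {"deltas": [[[0, 0.002, 0, -0.004, 0], [0, 0.002, 0, -0.004, 0], [0, 0, 0, -0.002, 0], [0, 0, 0, 0, 0], [0, 0, 0, 0, 0], [0, 0, 0, 0, 0], [0, 0, 0, 0, 0], [0, 0, 0, 0, 0]]]}}

```text
time: 33.8
tool_pos: [0.63, 0.348, 0.1085]
tool_rot: [-0.001, 1.0, 0.005, 0.003]
contact_force: [5.3, -0.1, 7.1]
gripper_width: 0.379
grasp_force: 65.1
```

```bash
python3 -c "from h import *; pl()"
```

```text
[0.63   0.348  0.1085] [ 5.3 -0.1  7.1] [ 0.   -0.1   0.02] 33.8
pan 1266 tilt -0.1 x 445.0 833.0 z [3.4 2.7] y [320. 376.]
```

Flat. Open and retreat straight up.

Call:
{"method": "servo_tool", "body": {"deltas": [[[100, 0, 0, 0, 0], [100, 0, 0, 0, 0], [100, 0, 0, 0, 0], [100, 0, 0, 0, 0], [100, 0, 0, 0, 0], [100, 0, 0, 0, 0], [100, 0, 0, 0, 0], [100, 0, 0, 0, 0]]]}}

```text
time: 34.65
tool_pos: [0.6276, 0.3477, 0.1058]
tool_rot: [-0.0, 1.0, 0.005, 0.0]
contact_force: [0.2, 0.2, 0.4]
gripper_width: 0.997
grasp_force: 0.0
```

Call:
{"method": "servo_tool", "body": {"deltas": [[[100, 0, 0, 0.02, 0], [100, 0, 0, 0.04, 0], [100, 0, 0, 0.04, 0], [100, 0, 0, 0.04, 0], [100, 0, 0, 0, 0], [100, 0, 0, 0, 0], [100, 0, 0, 0, 0], [100, 0, 0, 0, 0]]]}}

```text
time: 35.45
tool_pos: [0.6267, 0.3472, 0.2432]
tool_rot: [0.001, 1.0, 0.005, -0.002]
contact_force: [0.5, 0.8, -1.4]
gripper_width: 1.004
grasp_force: 0.0
```

Run:
```python
from h import *
pl()
f,c=grab("top"); p=f["pixels"]; h=cv2.cvtColor(p,cv2.COLOR_RGB2HSV).astype(int)
m=(h[...,1]>90)&(h[...,2]>60)&((h[...,0]<4)|(h[...,0]>172)|((h[...,0]>24)&(h[...,0]<36)))
for n,(x,y,r) in dict(tray=(.591,-.338,.085),bin=(.49,0,.07)).items():
    w=m&(abs(c[...,0]-x)<r)&(abs(c[...,1]-y)<r)&(c[...,2]>.005)&(c[...,2]<.12); q=c[w]*1000
    k=(q[:,0]//6).astype(int); print(n,[(int(i*6+3),int(np.percentile(q[k==i,2],85)),q[k==i,1].min().round(),q[k==i,1].max().round(),int((k==i).sum())) for i in np.unique(k) if (k==i).sum()>4])
for n,(x0,x1,y0,y1) in dict(stap=(.64,.74,-.2,-.05),tape=(.63,.75,.06,.18)).items():
    q=c[(c[...,0]>x0)&(c[...,0]<x1)&(c[...,1]>y0)&(c[...,1]<y1)&(c[...,2]>.02)&(c[...,2]<.1)]; print(n,np.percentile(q,[3,97],axis=0).round(3).tolist() if len(q) else None)
```

```text
[0.6267 0.3472 0.2432] [ 0.5  0.8 -1.4] [-0.04 -0.02 -0.01] 35.45
pan 1264 tilt -0.1 x 446.0 842.0 z [3.4 2.4] y [319. 376.]
tray [(519, 32, np.float64(-315.0), np.float64(-298.0), 6), (525, 31, np.float64(-378.0), np.float64(-293.0), 39), (531, 33, np.float64(-364.0), np.float64(-294.0), 23), (537, 32, np.float64(-378.0), np.float64(-295.0), 49), (543, 41, np.float64(-381.0), np.float64(-296.0), 81), (549, 44, np.float64(-379.0), np.float64(-294.0), 50), (555, 46, np.float64(-377.0), np.float64(-294.0), 27), (561, 42, np.float64(-373.0), np.float64(-310.0), 24), (567, 35, np.float64(-376.0), np.float64(-294.0), 21), (573, 32, np.float64(-379.0), np.float64(-290.0), 40), (579, 32, np.float64(-380.0), np.float64(-323.0), 21), (585, 31, np.float64(-376.0), np.float64(-349.0), 15)]
bin [(465, 56, np.float64(-35.0), np.float64(3.0), 11), (471, 56, np.float64(-38.0), np.float64(47.0), 55), (477, 57, np.float64(-38.0), np.float64(47.0), 34), (483, 58, np.float64(-42.0), np.float64(47.0), 40), (489, 66, np.float64(-42.0), np.float64(45.0), 58), (495, 69, np.float64(-42.0), np.float64(41.0), 67), (501, 69, np.float64(-42.0), np.float64(41.0), 54), (507, 66, np.float64(-39.0), np.float64(41.0), 49)]
stap [[0.659, -0.175, 0.03], [0.717, -0.067, 0.045]]
tape [[0.649, 0.081, 0.022], [0.734, 0.164, 0.053]]
```

```bash
python3 -c "from plant import manip; print(manip.job_done())"
```

```text
the job is handed in; nothing more can be done
None
```

The job is handed in, with the judge's result not shown: by my last measurements three sticks are in the tray, two are in the bin, the scoop stands flat on the desk and the stapler and tape roll have not moved; I viewed 13 pictures against the allowed 10.

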